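# Turn a sample jar's label to the reader

## Task

Gently push the wide sample jar back until it rests against both rollers of the label reader stand; then, keeping it there, roll it round with light fingertip strokes on its side until the middle of its barcode label squarely faces the low reader head at the front of the stand. Finally swing the keeper arm shut until its rubber pad rests against the jar's lid, and let go, without disturbing the other things or pressing hard on the jar.

Things in the scene. Friction and masses are not known exactly. Their poses are not given: they have to be found in the camera images.
- label_reader: the label reader stand, fixed on the worktop: an aluminium base plate 8 mm thick with rollers, a reader head and a keeper arm. Origin on the worktop under the axis of a jar that rests against both rollers; x points to the back of the stand, y to its left, z up; the front is -x. The plate reaches from x -155 to +70 and from y -116 to +100 mm
- seat (a point): the point on top of the base plate (8 mm above the worktop) where the jar's axis stands when the jar rests against both rollers; axes as the stand's. The two upright, freely turning black rollers (22 mm diameter, up to 53 mm above the worktop, bolt heads to 60 mm) stand behind it at x +29.5, y +51 and -51 mm from here
- reader_head (a point): middle of the reader head, a low grey box 50 mm wide on the front of the plate, 130 mm straight in front of the seat, 28 mm deep; its top is 31 mm above the worktop and its window looks back at the jar
- jar: squat brown wide-mouth jar with a black ribbed lid, on the plate 2 to 4 cm in front of the rollers; 96 mm in diameter (too wide to grip), 64 mm tall. Straight side of 48 mm radius up to 44 mm, lid of 46.5 mm radius from 47 to 64 mm up. Origin: centre of its underside; its -x axis points out through the middle of the label
- jar_mid (a point): centre of the jar, on its axis, 32 mm above its underside. The jar weighs 0.2 to 0.42 kg, slides with about 1 to 3 N and, as the rollers turn a little stiffly, needs 2.5 to 4.5 N of drag at its side to turn. Pressed with about 9 N a fingertip carries its side along without slipping; it must never be pressed with more than 18 N in all
- jar_label (a point): middle of the jar's label, on its surface, 48 mm from its axis and 23 mm above its underside. The label is white paper with a barcode, 54 mm wide round the jar, 36 mm high. When it faces the reader head this point lies straight in front (-x) of the seat in the stand's frame
- keeper (a joint): angle of the keeper arm about its upright pivot: 0 to 0.35 rad at the start (open), 1.70 when its pad touches the lid of a seated jar (1.78 is the stop with no jar). It grows as the arm turns clockwise seen from above. The hinge is stiff (0.12 N m) and stays where it is left
- keeper_pivot (a point): the arm's pivot, 64 mm above the worktop, at x -60, y -98 mm in the stand's frame (hub 24 mm, post 18 mm in diameter). The arm is an aluminium bar 10 mm thick, from 56 to 72 mm above the worktop, 112 mm long from the pivot. At 1.70 rad it lies along the stand's +y, across the front of the lid; at 0 it is swung 1.70 rad back, towards the front
- keeper_pad (a point): face of the arm's round rubber pad (15 mm diameter), 98 mm from the pivot along the arm and 13.5 mm out from the arm's middle plane, on the side that comes to the lid. Push the arm from its other side
- pot_mid (a point): bystander: middle of a sample pot with a screw cap, 56 mm in diameter, 76 mm tall, standing behind the stand
- die_mid (a point): bystander: middle of a steel pellet die, 45 mm in diameter, 38 mm tall, to the right of the stand
- marker_mid (a point): bystander: middle of a marker pen, 135 mm long, 16 mm thick, lying to the left of the stand

How it is judged:
On the way, in this order (a step that is already met when the one before it is completed fails the run):
1. the jar is pushed back to the rollers (x of jar in the frame of seat above -0.006 m and y of jar in the frame of seat between -0.006 and 0.006 m), for 0.1 s.
2. the label faces the reader head while the jar rests against the rollers and the keeper is still open (x of jar in the frame of seat above -0.003 m and x of jar_label in the frame of seat below -0.03 m and y of jar_label in the frame of seat between -0.0085 and 0.0085 m and value of joint keeper below 1.6 rad), for 0.2 s.
At the end, for the whole second after the job is handed in: The jar stands upright and at rest on the plate, within 3 mm of where it touches both rollers, the middle of its label within 8.5 mm (10 degrees) of straight ahead towards the reader head, and the keeper's pad within 3 mm of the lid (joint above 1.67 rad) (x of jar in the frame of seat above -0.003 m and y of jar in the frame of seat between -0.003 and 0.003 m and x of jar_label in the frame of seat below -0.03 m and y of jar_label in the frame of seat between -0.0085 and 0.0085 m and value of joint keeper above 1.67 rad and linear speed of jar below 0.01 m/s and angle between jar's own z axis and vertical below 0.05 rad).
It fails at once if the jar is pressed with more than 18 N by the robot (contact force between jar and the fingers above 18 N or contact force between jar and the arm above 18 N).
It fails at once if the keeper is forced against the jar with more than 18 N (contact force between keeper and jar above 18 N).
It fails at once if the jar is tipped (angle between jar's own z axis and vertical above 0.2 rad).
It fails at once if a bystander is disturbed (distance of any of pot_mid, die_mid, marker_mid from where it was at the start of the episode above 0.025 m).
It also fails if it takes over 72 s, if anything falls off the work surface, if the arm or the gripper's body presses on something with over 40 N, if the wrist force passes 120 N, or if a joint passes its speed limit or range.

## Robot

A 7-joint arm with a two-finger parallel gripper is mounted at the origin on a cart in front of the work surface, level with it; the furniture and walls round the work are solid. World frame = base frame: x ahead of the robot, y to its left, z up, the work surface at z = 0. Lengths are in m, angles in rad, forces in N, time in s.
With the tool pointing down it reaches from about 0.425 to 0.95 m from the base axis. Payload 4.7 kg.
Tool frame: the origin (TCP) lies at the very end of the fingers, on their centre line; the grasp point (between the pads) lies 19 mm behind it; z points along the fingers, y is the direction in which the jaws open and shut (so a half turn about z gives the same grasp; the last joint's range is limited). The gripper opens to 87 mm and grips with 3 to 60 N. Pads are 19 mm wide; open, the fingers measure 117 mm over their backs; the gripper's body (75 mm by 190 mm) begins 51 mm behind the grasp point.
Start: joints at [1.251, 0.469, -0.049, 1.532, 0.024, 1.141, -0.082], TCP at [0.194, -0.647, 0.192] pointing down, gripper open.
Joint ranges: [-2.59, 2.59], [-0.33, 1.99], [-1.39, 1.29], [0.1, 2.45], [-1.04, 4.18], [0.21, 1.99], [-2.66, 2.66]. Speed limits (rad/s): [2.57, 2.57, 3.14, 3.14, 3.14, 3.14, 3.14].

## Interface

Orientations are given as a unit quaternion [x, y, z, w].
In Python, from bench import r, read_camera, get_calibration, search_frame, regions_of, pinpoint gives the robot as it stands.
- The arm moves only by the shell command python3 -m handwheel 'ROWS' [OPENING] [FORCE]. ROWS is JSON, one flat list of numbers, 4 for each row, row after row: the shift along the world's x, y, z in mm, then the turn about the world's z in rad. A call has 1 to 12 rows; each row is the pose to reach, as a shift and turn from the pose commanded when the call began; what a row does not reach only later rows make up. A row lasts 1/8 s, in which the tool goes at most 62.5 mm and 10.7 degrees, less where a joint would pass 70% of its speed; a pose out of reach is approached as far as the arm can. A call with a gripper value outside its range is refused whole. OPENING is the finger opening in mm, from 0 to 87, set as the call begins (- or left out, the last holds). The fingers move at their own pace and stop on an object; FORCE is the grip in N (left out, the last holds). Time passes only in rows, so rows that repeat a pose let the fingers close. It gives the time, the measured TCP pose, the force and the opening at its end, in the units of the state.
- r.get_obs(): the state, without advancing time (a new reading comes with each control period).
- read_camera(name): name is "scene" or "top" or "wrist"; returns the picture (480x640x3 uint8, blue, green, red); there is no depth.
- get_calibration(name): a dict with "fx", "fy", "cx", "cy" (pixels), "camera_from_world" (4x4, takes a point from world to camera coordinates). Camera axes: x right, y up, looking along -z (the intrinsics and any distortion apply to the point x, -y, -z); pixel columns grow to the right and rows downward; lengths in m; the calibration is good to about 2 mm. A picture is of the moment at which its call begins: read the wrist's pose just before it. get_calibration takes no time and is no camera call; for the wrist camera it gives the pose at the moment of the call.
- r.finish_job(): hands the job in, once; it reports no verdict.
Trained networks look in the newest picture that a camera, given by its name, has taken for a name from the list of things; names that differ only in an ending like _2 or _b are one class to them, and where a whole thing is asked for, a point or a joint stands for the part that bears it (a point fixed in the world has none). Each returns a list of dicts, best first, with "confidence" (0 to 1); they miss things now and then, are a little off and sometimes report something else, mostly with a low value. They report only what shows in the picture. A call takes as long as a camera call.
- search_frame(name, camera): "rect" ([centre column, centre row, width, height] in pixels, round what is visible of it).
- regions_of(name, camera): "mask" (480x640 bool, what is visible of it) and "rect" ([centre column, centre row, width, height] in pixels, round what is visible of it).
- pinpoint(name, camera): "position" ([column, row] in pixels: a listed point, or the origin of a listed thing).
The state is a dict: "time": time; "qpos": joint angles; "qvel": joint speeds; "joint_efforts": joint torques, N m; "tcp_pos": TCP position; "tcp_rot": TCP orientation; "contact_force": force on the tool from outside, world axes, zero at the start; "wrist_torque": the same for the moment, N m; "finger_gap": opening from 0.0 (shut) to 1.0 (fully open).
Only numpy, scipy, OpenCV 4.12 (cv2) and the standard library are available. Lean on these libraries where they do the work, as an engineer would, in place of code of your own. Each camera call takes 0.05 s, during which the arm holds its last target.

## Working session

There is one attempt and no reset: what is moved stays moved. The work goes in short steps, Python scripts to look and compute and a shell command to move; the robot and the scene stay as the last step left them, time stands still between calls to the robot, and variables do not carry over. Pictures are saved under pics/ and viewed, and the job is handed in when it is done.

```bash
ls; mkdir -p pics
cat > h.py <<'E'
import numpy as np, cv2
from bench import r, read_camera, get_calibration, search_frame, regions_of, pinpoint
def ray(cam,px,c=None):
    c=c or get_calibration(cam); T=np.array(c["camera_from_world"]); 
    d=np.array([(px[0]-c["cx"])/c["fx"],-(px[1]-c["cy"])/c["fy"],-1.0])
    R=T[:3,:3]; o=-R.T@T[:3,3]; return o,R.T@d
def atz(cam,px,z):
    o,d=ray(cam,px); return o+d*(z-o[2])/d[2]
def proj(cam,p):
    c=get_calibration(cam); q=np.array(c["camera_from_world"])@np.r_[p,1]
    return np.array([c["fx"]*q[0]/-q[2]+c["cx"],c["fy"]*(-q[1])/-q[2]+c["cy"]])
E
python3 - <<'E'
from h import *
for n in ["scene","top","wrist"]:
    cv2.imwrite(f"pics/{n}0.png",read_camera(n)); c=get_calibration(n); print(n,{k:v for k,v in c.items() if k!="camera_from_world"}, np.round(ray(n,(320,240))[0],3))
for n,z in [("seat",.008),("reader_head",.02),("jar",.008),("jar_mid",.04),("jar_label",.031),("keeper_pivot",.064),("keeper_pad",.064),("pot_mid",.038),("die_mid",.019),("marker_mid",.008),("label_reader",0)]:
    for cam in ["top","scene"]:
        for d in pinpoint(n,cam)[:1]: print(n,cam,round(d["confidence"],2),np.round(d["position"],1),np.round(atz(cam,d["position"],z),4))
print(r.get_obs())
E
```

```text
pics
scene {'fx': 569.4088555200625, 'fy': 569.4088555200625, 'cx': 317.8372484090387, 'cy': 231.4918645064993} [0.151 0.313 0.504]
top {'fx': 540.9495564843611, 'fy': 540.9495564843611, 'cx': 305.80019498888, 'cy': 239.3750056193056} [ 0.399 -0.32   0.92 ]
wrist {'fx': 404.65631572927134, 'fy': 404.65631572927134, 'cx': 322.98844871806716, 'cy': 240.81915557304225} [ 0.274 -0.623  0.385]
reader_head top 0.57 [307.2 283.4] [ 0.4425 -0.3146  0.02  ]
reader_head scene 0.64 [353.9 260.8] [ 0.4394 -0.3172  0.02  ]
jar top 0.85 [331.1 226.9] [ 0.5386 -0.3567  0.008 ]
jar scene 0.92 [309.  237.4] [ 0.5385 -0.3556  0.008 ]
jar_mid top 0.84 [327.5 222.6] [ 0.5409 -0.3496  0.04  ]
jar_mid scene 0.96 [304.9 220.8] [ 0.5434 -0.3513  0.04  ]
jar_label top 0.91 [301.6 230.9] [ 0.5291 -0.3067  0.031 ]
jar_label scene 0.56 [291.  243.5] [ 0.5355 -0.2962  0.031 ]
keeper_pivot top 0.66 [377.5 266.6] [ 0.4653 -0.4265  0.064 ]
keeper_pivot scene 0.88 [365.9 199.8] [ 0.4717 -0.4219  0.064 ]
keeper_pad top 0.72 [340.5 311.4] [ 0.3959 -0.3664  0.064 ]
keeper_pad scene 0.82 [394.9 225. ] [ 0.4014 -0.3735  
[... 391 characters left out ...]
 1.25111087,  0.46858807, -0.04858575,  1.53248966,  0.02411507,
        1.14097518, -0.08233083]), 'qvel': array([ 2.31695424e-04, -7.42211905e-04,  1.12348695e-03, -7.42875462e-04,
        2.55725234e-04,  8.72923902e-04, -2.80553009e-05]), 'joint_efforts': array([-2.27115419e-05, -5.07838726e+01, -8.10125819e-02, -2.36453408e+01,
       -6.13194192e-02,  3.13528476e-02,  2.98577743e-05]), 'tcp_pos': array([ 0.19356941, -0.64668698,  0.19218525]), 'tcp_rot': array([9.89451076e-01, 1.44867405e-01, 2.06599586e-05, 5.96900109e-05]), 'contact_force': array([-0.75082661, -0.70348782,  0.00427696]), 'wrist_torque': array([ 0.01437922,  0.04522223, -0.03734789]), 'finger_gap': 0.9987344663924894}
```

View pics/scene0.png

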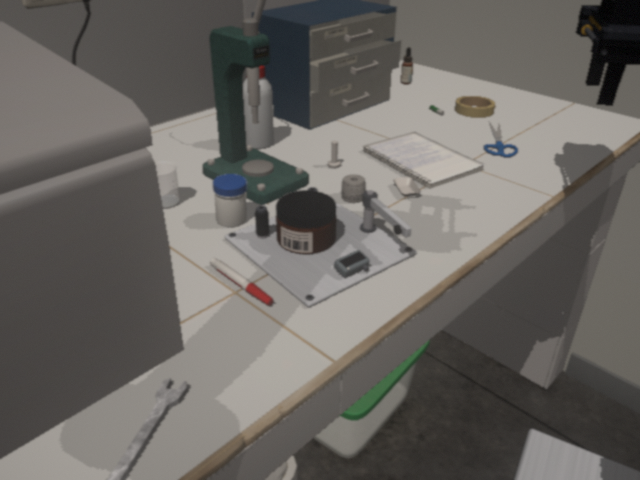

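View pics/top0.png

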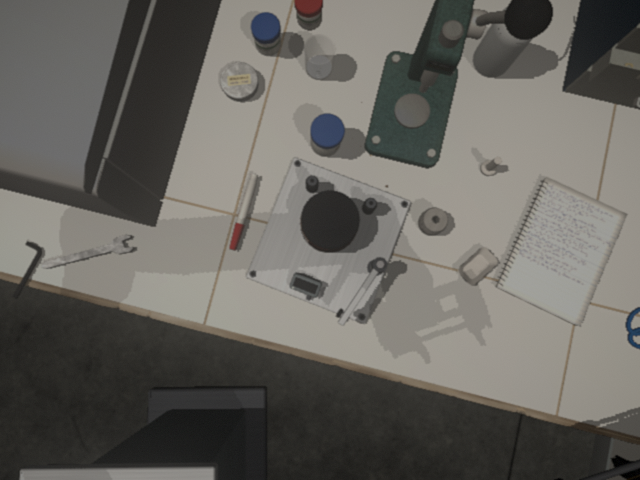

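Run:
```python
import cv2
im=cv2.imread("pics/top0.png"); cv2.imwrite("pics/top0z.png",cv2.resize(im[110:350,180:480],None,fx=2.6,fy=2.5,interpolation=2))
```

```text
(no output)
```

View pics/top0z.png

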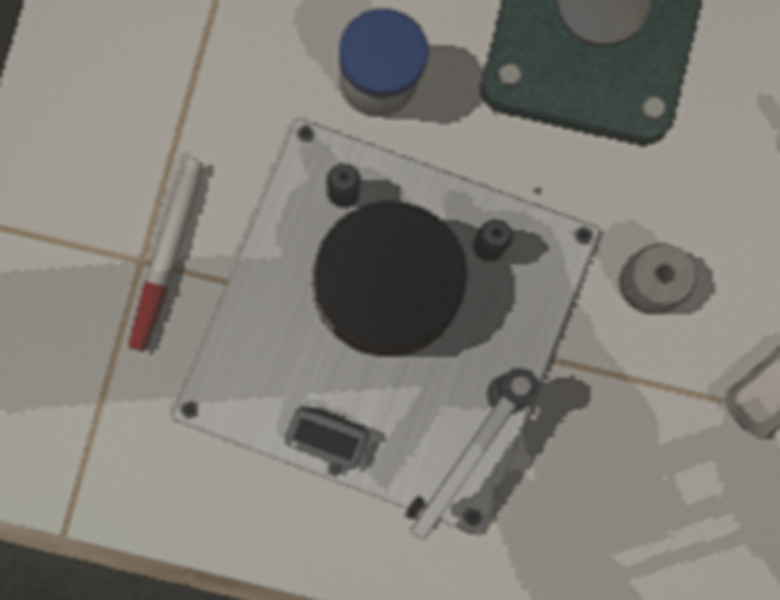

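The stand is yawed about −20°, with the jar in front of the rollers and the label pointing left/front. Next I'm measuring it precisely.

Run:
```python
from h import *
def z2(X,Y): return (180+X/2.6,110+Y/2.5)
P={}
for n,p,z,l in [("BL",(297,118),.008,(.07,.1)),("BR",(600,230),.008,(.07,-.116)),("FL",(172,412),.008,(-.155,.1)),("rL",(346,175),.06,(.0295,.051)),("rR",(496,233),.06,(.0295,-.051)),("piv",(520,387),.075,(-.06,-.098))]:
    w=atz("top",z2(*p),z); P[n]=(w[:2],l); print(n,np.round(w,4))
for n in ["reader_head"]:
    P[n]=(np.array([.4415,-.316]),(-.130,0))
A=np.array([P[k][1] for k in P]);B=np.array([P[k][0] for k in P])
a=A-A.mean(0);b=B-B.mean(0);H=a.T@b;th=np.arctan2(H[0,1]-H[1,0],H[0,0]+H[1,1])
R=np.array([[np.cos(th),-np.sin(th)],[np.sin(th),np.cos(th)]]);t=B.mean(0)-R@A.mean(0)
print("yaw",th,"seat",t); 
for k in P: print(k,np.round((R@P[k][1]+t-P[k][0])*1000,1))
im=cv2.imread("pics/top0.png")
m=regions_of("jar","top")[0]["mask"]; g=(im.max(2)<48)
# lid: dark circle
g=cv2.inRange(im,(0,0,0),(52,52,52)); g[:, :300]=0; 
ys,xs=np.nonzero(m); print("jar mask",xs.min(),xs.max(),ys.min(),ys.max(),m.sum())
(c,rad)=cv2.minEnclosingCircle(np.c_[xs,ys].astype(np.float32)); print(c,rad)
w=atz("top",z2(390,278),.072); print("lid",w, (R.T@(w[:2]-t))*1000)
for q in [(.5386,-.3567),(.5385,-.3556),(.5409,-.3496),(.5434,-.3513),(.5291,-.3067),(.5355,-.2962),(.3959,-.3664),(.4014,-.3735)]:
    print(np.round(R.T@(np.array(q)-t)*1000,1))
```

```text
BL [ 0.6618 -0.2953  0.008 ]
BR [ 0.5795 -0.4939  0.008 ]
FL [ 0.4591 -0.2118  0.008 ]
rL [ 0.6082 -0.3269  0.06  ]
rR [ 0.5683 -0.4194  0.06  ]
piv [ 0.4672 -0.4291  0.075 ]
yaw -0.3930490933092521 seat [ 0.56081926 -0.36219161]
BL [ 2.  -1.3]
BR [ 1.6 -2.3]
FL [-3.2  1.3]
rL [-0.5  0.5]
rR [ 0.3 -1.2]
piv [ 0.7 -0.6]
reader_head [-0.8  3.6]
jar mask 300 359 190 252 2965
(328.6590881347656, 221.0) 31.5167293548584
lid [ 0.53793006 -0.35252275  0.072     ] [-24.84703834   0.16484424]
[-22.6  -3.4]
[-23.1  -2.5]
[-23.2   4. ]
[-20.3   3.4]
[-50.6  39.1]
[-48.7  51.3]
[-150.7  -67.1]
[-142.9  -71.5]
```

```bash
python3 -m handwheel '[28,32,0,-0.07, 84,96,0,-0.21, 140,160,0,-0.35, 196,224,0,-0.5, 250,290,0,-0.62, 279,321,0,-0.684, 279,321,0,-0.684, 279,321,0,-0.684, 279,321,0,-0.684]' 0 20
python3 - <<'E'
from h import *
o=r.get_obs(); print(o["tcp_pos"],o["contact_force"],o["finger_gap"],o["time"])
im=read_camera("wrist"); cv2.imwrite("pics/wrist1.png",im)
for n,z in [("jar",.008),("jar_mid",.04),("jar_label",.031),("reader_head",.02),("keeper_pad",.064),("keeper_pivot",.064)]:
    for d in pinpoint(n,"wrist")[:1]: print(n,round(d["confidence"],2),d["position"],atz("wrist",d["position"],z))
for n,p in [("seat",(.5608,-.3622,.008)),("tcp",o["tcp_pos"])]: print(n,proj("wrist",p))
E
```

```text
time: 2.42
tcp_pos: [0.4727, -0.3256, 0.1922]
tcp_rot: [0.981, -0.195, -0.0, 0.0]
contact_force: [-0.5, -0.8, -0.6]
finger_gap: 0.07
[ 0.47272295 -0.32555312  0.19219525] [-0.45314806 -0.80889953 -0.59125514] 0.06965545210127483 2.425
jar 0.72 [321.5, 124.9] [ 0.53989146 -0.35546296  0.008     ]
jar_mid 0.56 [322.2, 124.9] [ 0.54029744 -0.35658357  0.04      ]
reader_head 0.59 [325.5, 240.0] [ 0.4422616 -0.3182951  0.02     ]
keeper_pad 0.57 [397.4, 283.4] [ 0.39516603 -0.36511684  0.064     ]
keeper_pivot 0.64 [444.1, 171.7] [ 0.47161898 -0.43100646  0.064     ]
seat [320.58966056  99.39493661]
tcp [319.54014224 282.68531192]
```

View pics/wrist1.png

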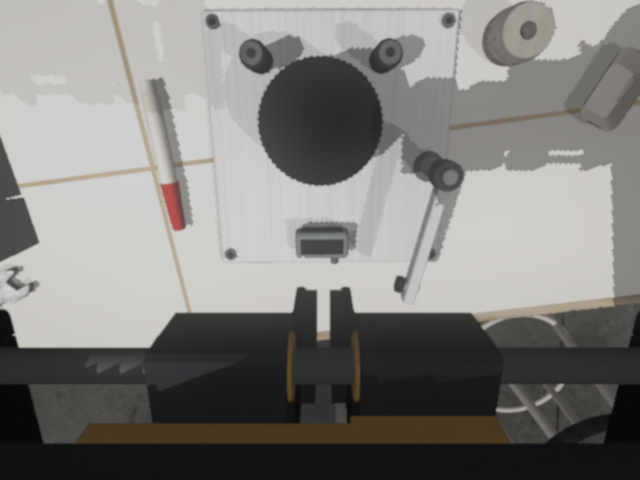

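Fingers centred on the stand and still closing; jar lid centred at (321,121), rollers at about (252,52) and (390,50), arm to the right. I'll refine the stand frame from this view.

```bash
cat >> h.py <<'E'
def fit(A,B):
    A=np.array(A);B=np.array(B);a=A-A.mean(0);b=B-B.mean(0);H=a.T@b;th=np.arctan2(H[0,1]-H[1,0],H[0,0]+H[1,1])
    R=np.array([[np.cos(th),-np.sin(th)],[np.sin(th),np.cos(th)]]);return th,R,B.mean(0)-R@A.mean(0)
E
python3 - <<'E'
from h import *
im=cv2.imread("pics/wrist1.png")
cv2.imwrite("pics/wrist1z.png",cv2.resize(im[0:270,190:470],None,fx=2.2,fy=2.2,interpolation=2))
L=[("BL",(205,9),.008,(.07,.1)),("BR",(461,10),.008,(.07,-.116)),("FL",(221,262),.008,(-.155,.1)),("rL",(252,48),.06,(.0295,.051)),("rR",(390,47),.06,(.0295,-.051)),("head",(322,239),.031,(-.130,0))]
B=[];A=[]
for n,p,z,l in L: B.append(atz("wrist",p,z)[:2]);A.append(l)
th,R,t=fit(A,B); print(th,t)
for i,x in enumerate(L): print(x[0],np.round((R@A[i]+t-B[i])*1000,1))
lid=atz("wrist",(320.5,120.5),.072)[:2]; print("lid",R.T@(lid-t))
print("tcp",R.T@(r.get_obs()["tcp_pos"][:2]-t), r.get_obs()["finger_gap"])
for d in pinpoint("jar_label","top"): print(d)
E
```

```text
-0.3981801019820465 [ 0.56347298 -0.36479839]
BL [3.8 1.5]
BR [ 2.6 -2.1]
FL [ 1.2 -0.9]
rL [-1.  -0.1]
rR [-2.2 -0.4]
head [-4.4  2. ]
lid [-0.02026034  0.00111612]
tcp [-0.09926346 -0.00049151] 0.006898566624957187
{'position': [301.6, 230.9], 'confidence': 0.91}
```

View pics/wrist1z.png

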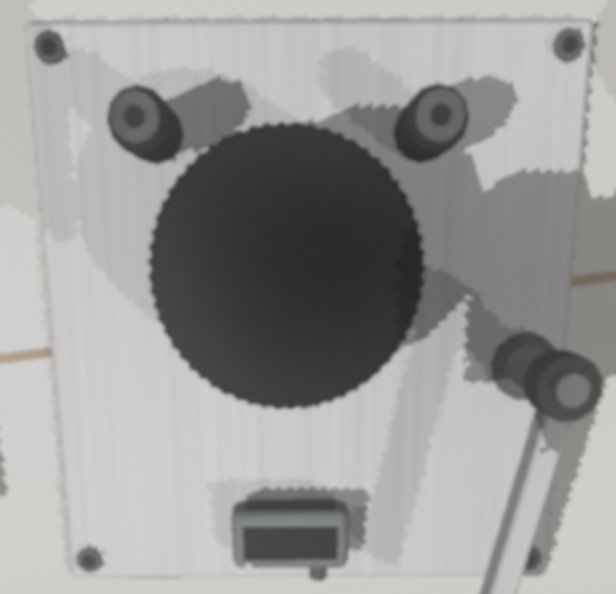

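```bash
python3 -m handwheel '[4.6,-1.9,-50,0, 4.6,-1.9,-100,0, 4.6,-1.9,-140,0, 4.6,-1.9,-160,0, 4.6,-1.9,-170,0, 4.6,-1.9,-170,0]'
python3 -m handwheel '[3.7,-1.5,0,0, 7.4,-3.1,0,0, 11.1,-4.6,0,0, 13.8,-5.8,0,0, 16.6,-6.9,0,0, 18.5,-7.7,0,0, 20.3,-8.5,0,0, 22.2,-9.2,0,0, 22.2,-9.2,0,0]'
```

```text
time: 3.58
tcp_pos: [0.477, -0.3277, 0.022]
tcp_rot: [0.981, -0.195, -0.0, -0.0]
contact_force: [0.3, -0.3, -0.2]
finger_gap: 0.006
time: 4.7
tcp_pos: [0.4999, -0.3369, 0.0221]
tcp_rot: [0.981, -0.195, 0.0, 0.0]
contact_force: [-1.4, 0.4, 0.0]
finger_gap: 0.007
```

```bash
python3 -m handwheel '[1.4,-0.6,0,0, 2.8,-1.2,0,0, 4.2,-1.7,0,0, 4.2,-1.7,0,0]'
python3 -m handwheel '[0.9,-0.4,0,0, 0.9,-0.4,0,0]'
python3 -m handwheel '[0.9,-0.4,0,0, 0.9,-0.4,0,0]'
```

```text
time: 5.2
tcp_pos: [0.504, -0.3386, 0.0221]
tcp_rot: [0.981, -0.195, 0.0, 0.0]
contact_force: [-0.2, 1.2, -0.4]
finger_gap: 0.007
time: 5.45
tcp_pos: [0.5046, -0.3389, 0.0221]
tcp_rot: [0.981, -0.195, 0.0, 0.0]
contact_force: [-0.8, 0.8, -0.5]
finger_gap: 0.005
time: 5.7
tcp_pos: [0.5055, -0.3393, 0.0222]
tcp_rot: [0.981, -0.195, 0.0, 0.0]
contact_force: [-0.8, 0.5, -0.2]
finger_gap: 0.007
```

```bash
for i in 1; do python3 -m handwheel '[0.9,-0.4,0,0, 0.9,-0.4,0,0]'; done
python3 -m handwheel '[0.9,-0.4,0,0, 0.9,-0.4,0,0]'
python3 - <<'E'
from h import *
o=r.get_obs();print(o["tcp_pos"],o["contact_force"])
im=read_camera("wrist"); cv2.imwrite("pics/wrist2.png",im)
im=read_camera("scene"); cv2.imwrite("pics/scene2.png",cv2.resize(im[150:300,200:440],None,fx=3.3,fy=3.3,interpolation=2))
E
```

```text
time: 5.95
tcp_pos: [0.5064, -0.3397, 0.0222]
tcp_rot: [0.981, -0.195, 0.0, 0.0]
contact_force: [-1.0, -0.4, -1.3]
finger_gap: 0.007
time: 6.2
tcp_pos: [0.5073, -0.3401, 0.0222]
tcp_rot: [0.981, -0.195, 0.0, 0.0]
contact_force: [-0.3, 0.9, -0.2]
finger_gap: 0.006
[ 0.507337   -0.34013746  0.02216847] [-0.2875858   0.9066152  -0.15286192]
```

View pics/wrist2.png

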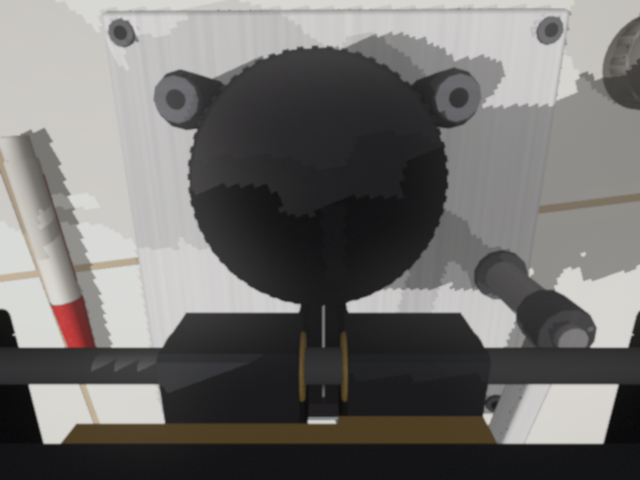

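View pics/scene2.png

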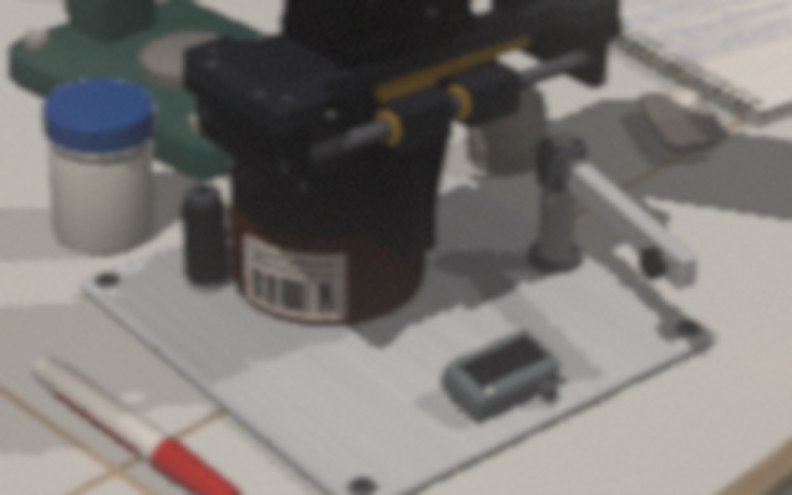

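```bash
python3 -m handwheel '[0.9,-0.4,0,0, 0.9,-0.4,0,0]'
python3 -m handwheel '[0.9,-0.4,0,0, 0.9,-0.4,0,0]'
python3 -m handwheel '[0.5,-0.2,0,0, 0.5,-0.2,0,0]'
python3 -m handwheel '[0.5,-0.2,0,0, 0.5,-0.2,0,0]'
```

```text
time: 6.55
tcp_pos: [0.5082, -0.3405, 0.0222]
tcp_rot: [0.981, -0.195, 0.0, 0.0]
contact_force: [-0.2, 0.4, -0.1]
finger_gap: 0.004
time: 6.8
tcp_pos: [0.5086, -0.3405, 0.0221]
tcp_rot: [0.981, -0.195, -0.0, -0.0]
contact_force: [-1.7, 2.0, 1.5]
finger_gap: 0.003
time: 7.05
tcp_pos: [0.5089, -0.3405, 0.0221]
tcp_rot: [0.981, -0.195, -0.001, -0.0]
contact_force: [-4.5, 3.1, 2.6]
finger_gap: 0.005
time: 7.3
tcp_pos: [0.5089, -0.3404, 0.022]
tcp_rot: [0.981, -0.195, -0.001, -0.0]
contact_force: [-3.9, 3.8, 3.5]
finger_gap: 0.006
```

Run:
```python
from h import *
im=read_camera("wrist"); cv2.imwrite("pics/wrist3.png",cv2.resize(im[0:320,80:600],None,fx=1.5,fy=1.5,interpolation=2))
im=read_camera("scene"); cv2.imwrite("pics/scene3.png",cv2.resize(im[150:300,200:440],None,fx=3.3,fy=3.3,interpolation=2))
o=r.get_obs();print(o["contact_force"],o["wrist_torque"])
for cam in["scene"]:
  for n,z in [("jar",.008),("jar_label",.031)]:
    for d in pinpoint(n,cam)[:1]: print(n,d,atz(cam,d["position"],z))
```

```text
[-4.93041709  3.52667895  4.37054072] [0.87766412 1.05670638 0.07294317]
jar {'position': [300.3, 230.3], 'confidence': 0.85} [ 0.56166882 -0.3671651   0.008     ]
jar_label {'position': [284.5, 235.1], 'confidence': 0.78} [ 0.55660353 -0.31136346  0.031     ]
```

View pics/wrist3.png

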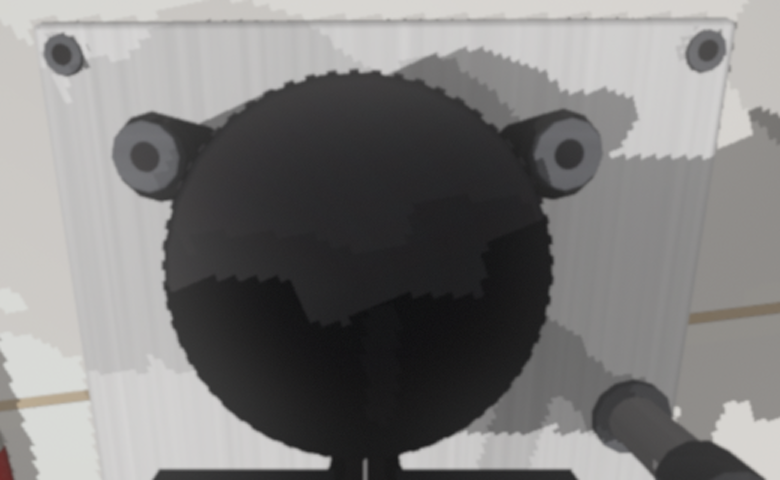

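Jar appears seated and centred between the rollers (lid spans 165–551, rollers at 145 and 568 in the zoom). The label needs about +57° of anticlockwise rotation, so I'll work out arc offsets about the jar axis.

```bash
python3 - <<'E'
import numpy as np
ex=np.array([.923,-.385]);ey=np.array([.385,.923])
for f in [2,4,6,8,10,12,14,16,18,20,22,24,26,28,30,32,34]:
    a=np.radians(f);d=55.5*((1-np.cos(a))*ex-np.sin(a)*ey);print(f,np.round(d,1),round(a,3))
E
python3 -m handwheel '[0.5,-0.2,0,0, 0.9,-0.4,0,0, 0.9,-0.4,0,0]'
```

```text
2 [-0.7 -1.8] 0.035
4 [-1.4 -3.6] 0.07
6 [-2.  -5.5] 0.105
8 [-2.5 -7.3] 0.14
10 [-2.9 -9.2] 0.175
12 [ -3.3 -11.1] 0.209
14 [ -3.6 -13. ] 0.244
16 [ -3.9 -14.9] 0.279
18 [ -4.1 -16.9] 0.314
20 [ -4.2 -18.8] 0.349
22 [ -4.3 -20.7] 0.384
24 [ -4.3 -22.7] 0.419
26 [ -4.2 -24.6] 0.454
28 [ -4.  -26.6] 0.489
30 [ -3.8 -28.5] 0.524
32 [ -3.5 -30.4] 0.559
34 [ -3.2 -32.3] 0.593
time: 7.88
tcp_pos: [0.509, -0.3405, 0.0221]
tcp_rot: [0.981, -0.195, -0.002, -0.001]
contact_force: [-6.9, 4.8, 5.3]
finger_gap: 0.004
```

```bash
python3 -m handwheel '[-0.7,-1.8,0,0.035, -1.4,-3.6,0,0.07, -2,-5.5,0,0.105, -2.5,-7.3,0,0.14]'
```

```text
time: 8.38
tcp_pos: [0.5073, -0.347, 0.022]
tcp_rot: [0.992, -0.125, -0.002, -0.001]
contact_force: [-4.9, 5.6, 3.9]
finger_gap: 0.004
```

```bash
python3 -m handwheel '[-0.1,-2.1,0,0.035, -0.4,-4,0,0.07, -0.7,-5.9,0,0.105, -1,-7.8,0,0.14]'
python3 - <<'E'
from h import *
im=read_camera("scene"); cv2.imwrite("pics/scene4.png",cv2.resize(im[150:300,200:440],None,fx=3.3,fy=3.3,interpolation=2))
im=read_camera("wrist"); cv2.imwrite("pics/wrist4.png",im)
o=r.get_obs();print(o["contact_force"],o["wrist_torque"])
for n,z in [("jar",.008),("jar_label",.031)]:
    for d in pinpoint(n,"scene")[:1]: print(n,d,atz("scene",d["position"],z))
E
```

```text
time: 8.88
tcp_pos: [0.5058, -0.3552, 0.022]
tcp_rot: [0.998, -0.056, -0.002, -0.001]
contact_force: [-5.7, 4.9, 4.2]
finger_gap: 0.003
[-5.33726847  4.93361339  4.35230016] [1.03883014 1.30125988 0.09044162]
jar {'position': [298.3, 230.1], 'confidence': 0.95} [ 0.56483485 -0.36605146  0.008     ]
jar_label {'position': [293.6, 236.4], 'confidence': 0.62} [ 0.54247783 -0.31521763  0.031     ]
```

View pics/scene4.png

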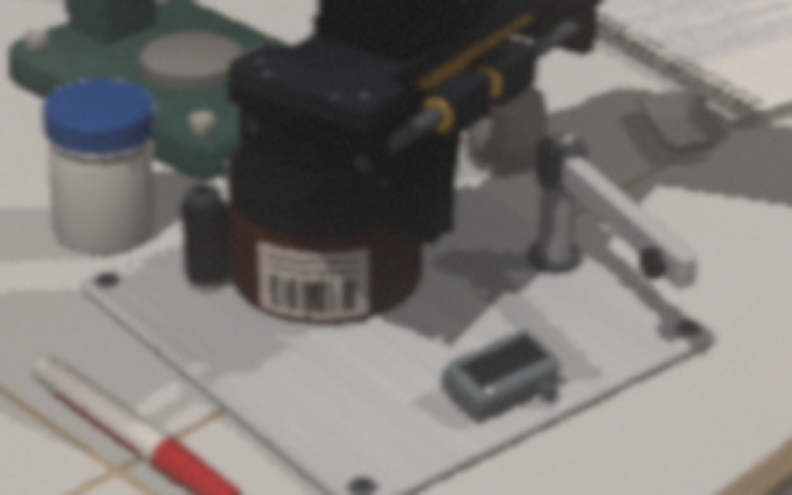

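View pics/wrist4.png

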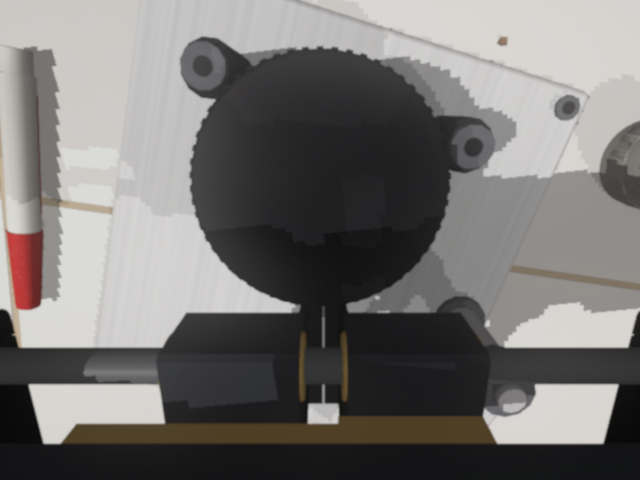

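```bash
python3 -m handwheel '[0.1,-2,0,0.035, 0,-3.9,0,0.07, -0.1,-5.8,0,0.105, -0.1,-7.8,0,0.14]'
python3 -m handwheel '[0.1,-1.9,0,0.035, 0.3,-3.9,0,0.07, 0.5,-5.8,0,0.105, 0.8,-7.7,0,0.14]'
python3 - <<'E'
from h import *
im=read_camera("scene"); cv2.imwrite("pics/scene5.png",cv2.resize(im[150:300,200:440],None,fx=3.3,fy=3.3,interpolation=2))
o=r.get_obs();print(o["contact_force"],o["wrist_torque"])
for n,z in [("jar",.008),("jar_label",.031)]:
    for d in pinpoint(n,"scene")[:1]: print(n,d,atz("scene",d["position"],z))
E
```

```text
time: 9.57
tcp_pos: [0.5056, -0.3635, 0.022]
tcp_rot: [1.0, 0.014, -0.002, -0.001]
contact_force: [-6.0, 3.7, 3.9]
finger_gap: 0.004
time: 10.07
tcp_pos: [0.5065, -0.3717, 0.022]
tcp_rot: [0.996, 0.084, -0.002, -0.001]
contact_force: [-5.5, 2.8, 3.7]
finger_gap: 0.003
[-5.81497828  2.76028928  3.54956996] [0.73809197 1.2046733  0.11669512]
jar {'position': [298.3, 230.9], 'confidence': 0.8} [ 0.56355753 -0.3639245   0.008     ]
jar_label {'position': [302.5, 236.5], 'confidence': 0.74} [ 0.5304556  -0.32183629  0.031     ]
```

View pics/scene5.png

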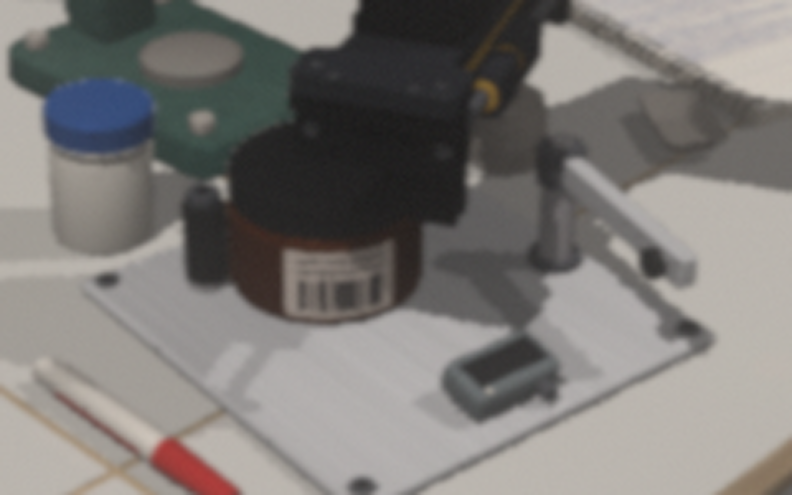

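```bash
cat >> h.py <<'E'
def lab(cam,px,C=(.5616,-.3635),yaw=-.395):
    o,d=ray(cam,px); C=np.array(C); p=o[:2]-C; D=d[:2]
    a=D@D;b=2*p@D;c=p@p-.048**2; s=(-b-np.sqrt(max(0,b*b-4*a*c)))/(2*a); w=o+s*d
    return np.round(w,4), round((np.degrees(np.arctan2(w[1]-C[1],w[0]-C[0]))-np.degrees(yaw))%360-180,1)
E
python3 - <<'E'
from h import *
for px in [(302.5,236.5),(302.1,234.8)]:
  for C in [(.5616,-.3635),(.5626,-.3635),(.5616,-.3655)]: print(px,C,lab("scene",px,C))
for px in [(293.6,236.4),(284.5,235.1)]: print(lab("scene",px))
E
```

```text
(302.5, 236.5) (0.5616, -0.3635) (array([ 0.5325, -0.3253,  0.0284]), np.float64(-30.1))
(302.5, 236.5) (0.5626, -0.3635) (array([ 0.5328, -0.3258,  0.028 ]), np.float64(-29.1))
(302.5, 236.5) (0.5616, -0.3655) (array([ 0.5334, -0.3267,  0.0274]), np.float64(-31.3))
(302.1, 234.8) (0.5616, -0.3635) (array([ 0.533 , -0.3249,  0.0316]), np.float64(-30.8))
(302.1, 234.8) (0.5626, -0.3635) (array([ 0.5333, -0.3255,  0.0312]), np.float64(-29.8))
(302.1, 234.8) (0.5616, -0.3655) (array([ 0.5338, -0.3263,  0.0305]), np.float64(-32.0))
(array([ 0.5446, -0.3186,  0.0284]), np.float64(-46.6))
(array([ 0.5593, -0.3156,  0.0278]), np.float64(-64.7))
```

```bash
python3 -m handwheel '[-4,-0.7,0,0, -9,-1.5,0,0, -14,-2.3,0,0, -13,7,0,-0.14, -12,16,0,-0.28, -11,26,0,-0.42, -10,36,0,-0.56, -10,36,0,-0.56, -8,35,0,-0.56, -8,35,0,-0.56]'
python3 - <<'E'
from h import *
o=r.get_obs();print(o["contact_force"],o["tcp_pos"])
im=read_camera("scene");cv2.imwrite("pics/scene6.png",cv2.resize(im[150:300,200:440],None,fx=3.3,fy=3.3,interpolation=2))
for n in ["jar_label"]:
    for d in pinpoint(n,"scene")[:1]: print(n,d,lab("scene",d["position"]))
im=read_camera("top");cv2.imwrite("pics/top6.png",cv2.resize(im[110:350,180:480],None,fx=2.6,fy=2.5,interpolation=2))
E
```

```text
time: 11.48
tcp_pos: [0.5002, -0.3381, 0.0222]
tcp_rot: [0.981, -0.195, 0.0, 0.0]
contact_force: [-0.7, 0.2, -0.3]
finger_gap: 0.009
[-0.66694724  0.21155032 -0.26282675] [ 0.50020268 -0.33814565  0.02222434]
jar_label {'position': [301.3, 235.5], 'confidence': 0.69} (array([ 0.534 , -0.3242,  0.0304]), np.float64(-32.3))
```

View pics/scene6.png

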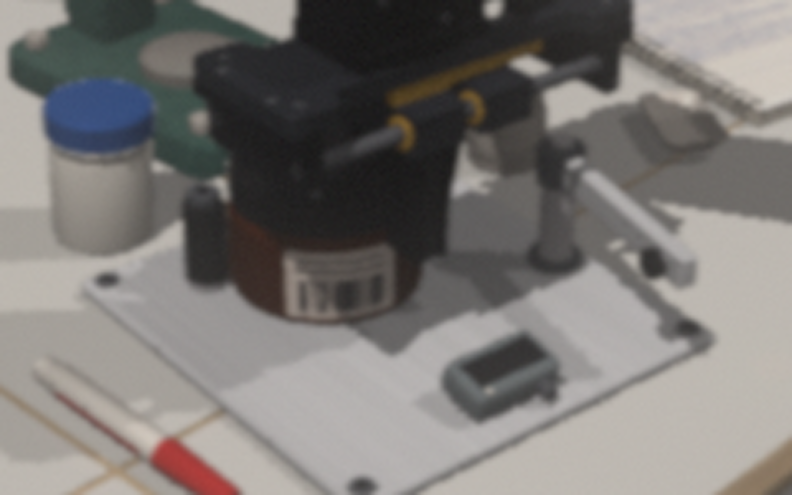

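```bash
python3 -m handwheel '[3,-1,0,0, 6,-2,0,0, 8,-2.7,0,0, 9,-3,0,0, 10,-3.4,0,0, 10,-3.4,0,0]'
```

```text
time: 12.38
tcp_pos: [0.5091, -0.3402, 0.022]
tcp_rot: [0.981, -0.195, -0.001, -0.0]
contact_force: [-2.4, 1.0, 2.2]
finger_gap: 0.006
```

```bash
python3 -m handwheel '[0.7,-0.3,0,0, 1.4,-0.6,0,0, 1.4,-0.6,0,0]'
python3 -m handwheel '[-0.7,-1.8,0,0.035, -1.4,-3.6,0,0.07, -1.9,-5.5,0,0.105, -2.3,-7.4,0,0.14]'
```

```text
time: 12.75
tcp_pos: [0.5091, -0.3402, 0.022]
tcp_rot: [0.981, -0.195, -0.003, -0.001]
contact_force: [-7.6, 3.4, 6.2]
finger_gap: 0.005
time: 13.25
tcp_pos: [0.5075, -0.346, 0.0218]
tcp_rot: [0.992, -0.125, -0.002, -0.002]
contact_force: [-5.2, 7.0, 4.7]
finger_gap: 0.004
```

```bash
python3 -m handwheel '[-0.2,-2.1,0,0.035, -0.5,-4,0,0.07, -0.8,-5.9,0,0.105, -1.1,-7.8,0,0.14]'
python3 -m handwheel '[0.1,-2,0,0.035, 0,-3.9,0,0.07, -0.1,-5.8,0,0.105]'
python3 - <<'E'
from h import *
o=r.get_obs();print(o["contact_force"],o["wrist_torque"])
im=read_camera("scene"); cv2.imwrite("pics/scene7.png",cv2.resize(im[150:300,200:440],None,fx=3.3,fy=3.3,interpolation=2))
for d in pinpoint("jar_label","scene")[:1]: print(d,lab("scene",d["position"]))
E
```

```text
time: 13.75
tcp_pos: [0.5059, -0.3542, 0.0218]
tcp_rot: [0.998, -0.056, -0.003, -0.002]
contact_force: [-7.2, 4.3, 5.4]
finger_gap: 0.007
time: 14.12
tcp_pos: [0.5055, -0.3603, 0.0218]
tcp_rot: [1.0, -0.003, -0.003, -0.002]
contact_force: [-7.9, 4.4, 5.5]
finger_gap: 0.005
[-7.86272251  4.35651108  5.51857776] [1.04539989 1.44406588 0.01399191]
{'position': [313.0, 236.4], 'confidence': 0.61} (array([ 0.521 , -0.3379,  0.0253]), np.float64(-9.6))
```

View pics/scene7.png

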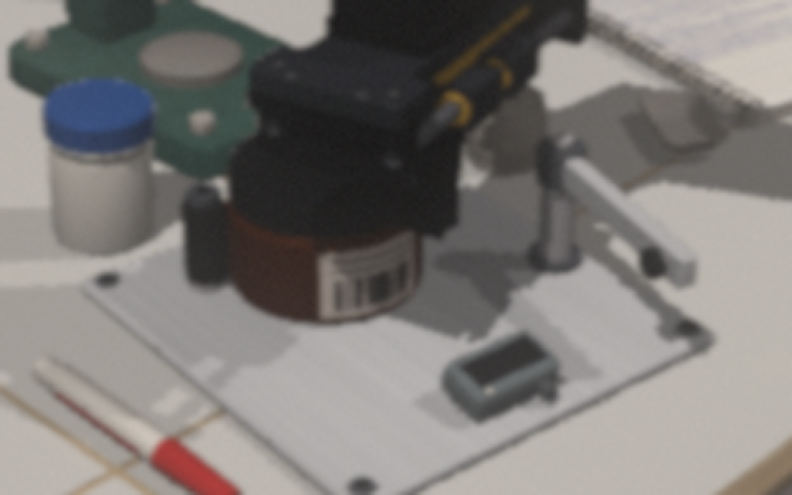

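Run:
```python
from h import *
for px in [(296.8,236),(325,230.5),(312.5,233.5)]:
  for C in [(.5616,-.3635),(.5626,-.3645)]: print(px,lab("scene",px,C))
for px in [(285.5,236.5),(319,233)]: print("prev",lab("scene",px))
```

```text
(296.8, 236) (array([ 0.54  , -0.3206,  0.0295]), np.float64(-40.6))
(296.8, 236) (array([ 0.5407, -0.3218,  0.0287]), np.float64(-40.2))
(325, 230.5) (array([ 0.5136, -0.3635,  0.0247]), np.float64(22.6))
(325, 230.5) (array([ 0.5146, -0.3653,  0.0233]), np.float64(23.6))
(312.5, 233.5) (array([ 0.5215, -0.3372,  0.0309]), np.float64(-10.6))
(312.5, 233.5) (array([ 0.5222, -0.3385,  0.0299]), np.float64(-10.1))
prev (array([ 0.5576, -0.3157,  0.0257]), np.float64(-62.6))
prev (array([ 0.5161, -0.3483,  0.0275]), np.float64(4.2))
```

```bash
python3 -m handwheel '[0,-2,0,0.035, 0.1,-3.9,0,0.07, 0.3,-5.9,0,0.105, 0.7,-8.8,0,0.157, 0.7,-8.8,0,0.157, 0.7,-8.8,0,0.157]'
python3 - <<'E'
from h import *
o=r.get_obs();print(o["contact_force"],o["wrist_torque"])
im=read_camera("scene"); cv2.imwrite("pics/scene8.png",cv2.resize(im[150:300,200:440],None,fx=3.3,fy=3.3,interpolation=2))
for d in pinpoint("jar_label","scene")[:1]: print(d,lab("scene",d["position"]))
E
```

```text
time: 14.98
tcp_pos: [0.5062, -0.3702, 0.0217]
tcp_rot: [0.997, 0.074, -0.002, -0.001]
contact_force: [-6.6, 3.4, 3.6]
finger_gap: 0.003
[-6.59404236  3.43539553  3.57788763] [0.6785193  1.26370532 0.03301166]
```

View pics/scene8.png

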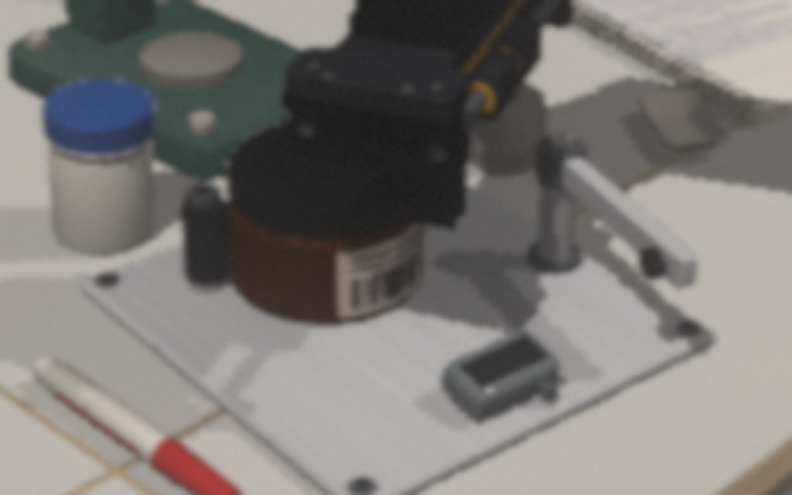

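```bash
python3 -m handwheel '[-5,-0.8,0,0, -12,-1.8,0,0, -20,-3,0,0, -23,10,0,-0.17, -26,22,0,-0.34, -28,35,0,-0.56, -28,35,40,-0.56, -28,35,90,-0.56, -38,40,120,-0.56, -58,48,140,-0.56, -78,56,140,-0.56, -78,56,140,-0.56]'
python3 - <<'E'
from h import *
o=r.get_obs();print(o["tcp_pos"],o["time"])
for n in ["scene","wrist","top"]:
    im=read_camera(n); cv2.imwrite(f"pics/{n}9.png",im)
    if n=="scene": cv2.imwrite("pics/scene9z.png",cv2.resize(im[150:300,200:440],None,fx=3.3,fy=3.3,interpolation=2))
    for d in pinpoint("jar_label",n)[:2]: print(n,d,lab(n,d["position"]))
print("left edge",lab("scene",(302.1,236.4)))
E
```

```text
time: 16.58
tcp_pos: [0.4293, -0.3152, 0.1626]
tcp_rot: [0.979, -0.205, 0.0, 0.0]
contact_force: [-0.1, 0.0, 0.5]
finger_gap: 0.006
[ 0.42933063 -0.31518522  0.16260132] 16.575
scene {'position': [314.5, 231.7], 'confidence': 0.58} (array([ 0.5196, -0.3402,  0.0332]), np.float64(-6.4))
wrist {'position': [309.1, 101.5], 'confidence': 0.95} (array([ 0.5175, -0.3445,  0.1087]), np.float64(-0.7))
wrist {'position': [395.2, 244.8], 'confidence': 0.42} (array([ 0.6025, -0.3384,  0.6077]), np.float64(-125.9))
left edge (array([ 0.533 , -0.3249,  0.0286]), np.float64(-30.8))
```

View pics/wrist9.png

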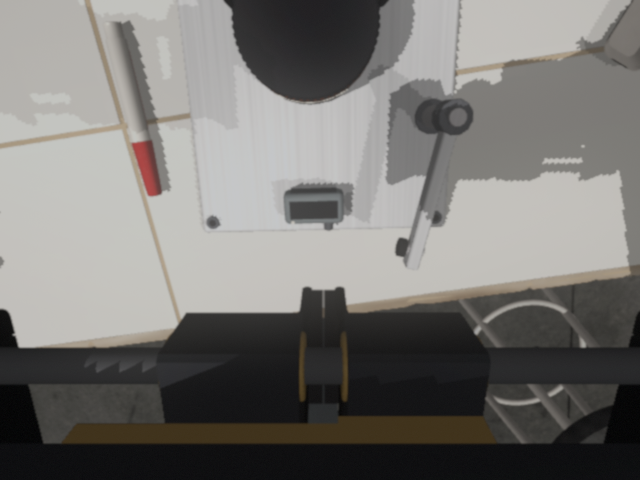

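View pics/scene9z.png

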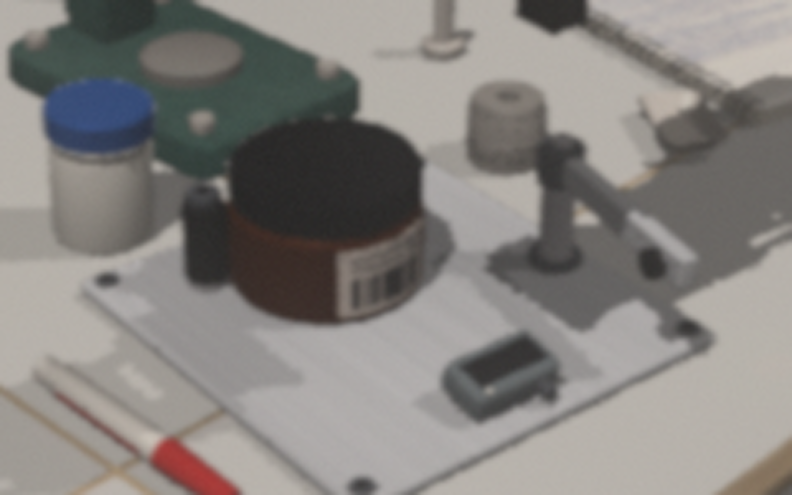

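Run:
```python
import cv2,numpy as np
w=cv2.imread("pics/wrist9.png")[40:120,220:400]; w=cv2.resize(w,None,fx=4.4,fy=4.4,interpolation=2)
w=np.clip(w.astype(float)*1.8,0,255).astype(np.uint8); cv2.imwrite("pics/w9z.png",w)
t=cv2.imread("pics/top9.png")[150:300,230:430]; t=cv2.resize(t,None,fx=4,fy=4,interpolation=2)
cv2.imwrite("pics/t9z.png",np.clip(t.astype(float)*1.6,0,255).astype(np.uint8))
```

```text
(no output)
```

View pics/w9z.png

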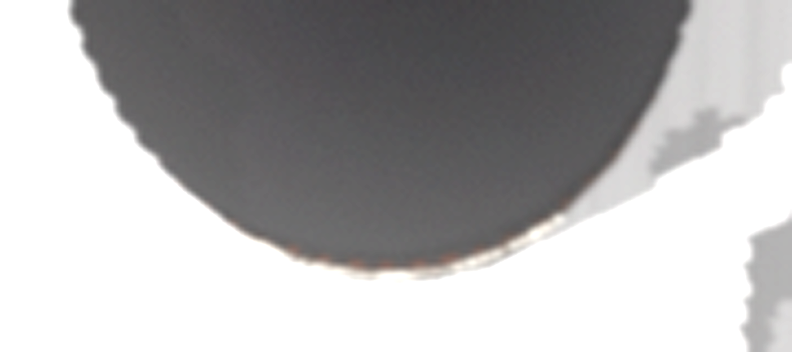

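View pics/t9z.png

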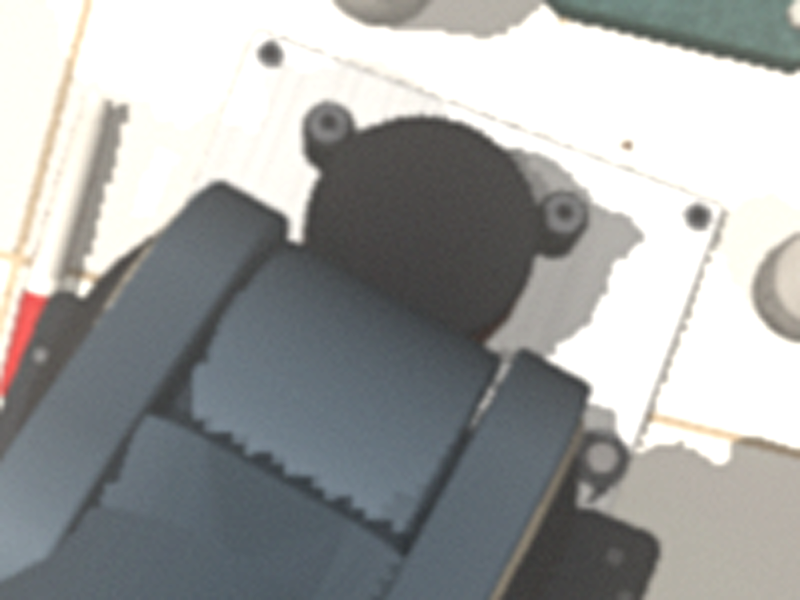

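Label's left edge is at −30.8°, so its centre is about +1.4° from straight ahead, and the jar is touching both rollers in the top view. Next is the keeper geometry.

Run:
```python
from h import *
yaw=-.395;C=np.array([.5616,-.3635]);R=np.array([[np.cos(yaw),-np.sin(yaw)],[np.sin(yaw),np.cos(yaw)]])
S=lambda w:np.round(R.T@(w[:2]-C)*1000,1)
print("tcp",S(r.get_obs()["tcp_pos"]),r.get_obs()["tcp_pos"],r.get_obs()["qpos"])
print("tip",S(atz("wrist",(413,266),.072)),"piv",S(atz("wrist",(457,117),.078)),"armmid",S(atz("wrist",(436,180),.072)),"head",S(atz("wrist",(315,205),.031)))
print("post base",S(atz("wrist",(432,117),.02)))
for cam in ["wrist","top","scene"]:
  for n in ["keeper_pad","keeper_pivot"]:
    for d in pinpoint(n,cam)[:1]: print(cam,n,round(d["confidence"],2),S(atz(cam,d["position"],.064)))
im=cv2.imread("pics/wrist9.png")[80:290,360:520]; cv2.imwrite("pics/w9k.png",cv2.resize(im,None,fx=2.8,fy=2.8,interpolation=2))
```

```text
tcp [-138.9   -5.6] [ 0.43126528 -0.31518954  0.1618518 ] [ 0.61606925  0.27314247 -0.07708782  1.89970546  0.02506105  0.96968329
 -1.45403169]
tip [-165.   -72.9] piv [-58.6 -95.1] armmid [-100.7  -85.8] head [-126.2    0.4]
post base [-59.  -93.7]
wrist keeper_pad 0.84 [-150.6  -60.2]
wrist keeper_pivot 0.63 [-58.  -94.5]
top keeper_pivot 0.86 [-64.2 -92.6]
scene keeper_pad 0.75 [-148.3  -61.5]
scene keeper_pivot 0.9 [-64.4 -93.1]
```

View pics/w9k.png

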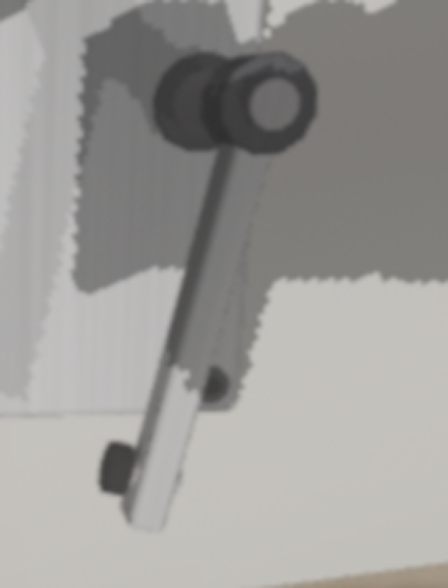

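```bash
cat > k.py <<'E'
from h import *
yaw=-.395;C=np.array([.5616,-.3635]);R=np.array([[np.cos(yaw),-np.sin(yaw)],[np.sin(yaw),np.cos(yaw)]]);P=np.array([-.060,-.095])
def tcp(al,d,rad=.085):
    a=np.radians(al);u=np.array([np.cos(a),np.sin(a)]);n=np.array([np.sin(a),-np.cos(a)])
    return C+R@(P+rad*u-d*n), yaw+np.radians(al-90)
E
python3 - <<'E'
from k import *
o=r.get_obs()["tcp_pos"]; y0=-.415
q=r.get_obs()["tcp_rot"]; y0=2*np.arctan2(q[1],q[0]);print(o,y0)
w,y=tcp(168,.032);print("start",w,np.round((w-o[:2])*1000,1),y-y0,np.hypot(*w))
w0,yy=tcp(168,.0145)
for al in range(168,88,-6):
    w,y=tcp(al,.0145);print(al,np.round((w-w0)*1000,1),round(y-yy,3),w.round(4))
E
```

```text
[ 0.43077646 -0.31506713  0.1620257 ] -0.41112553834960197
start [ 0.38153803 -0.40612086] [-49.2 -91.1] 1.377482354905179 0.5572301370416439
168 [0. 0.] 0.0 [ 0.3915 -0.3917]
162 [4.2 8. ] -0.105 [ 0.3957 -0.3837]
156 [ 9.3 15.5] -0.209 [ 0.4008 -0.3763]
150 [15.1 22.4] -0.314 [ 0.4066 -0.3693]
144 [21.6 28.7] -0.419 [ 0.413  -0.3631]
138 [28.7 34.2] -0.524 [ 0.4201 -0.3575]
132 [36.3 39. ] -0.628 [ 0.4278 -0.3527]
126 [44.4 43. ] -0.733 [ 0.4359 -0.3488]
120 [52.9 46.1] -0.838 [ 0.4444 -0.3457]
114 [61.7 48.3] -0.942 [ 0.4531 -0.3435]
108 [70.6 49.5] -1.047 [ 0.4621 -0.3422]
102 [79.6 49.8] -1.152 [ 0.4711 -0.3419]
96 [88.6 49.2] -1.257 [ 0.4801 -0.3425]
90 [97.5 47.7] -1.361 [ 0.489  -0.3441]
```

```bash
python3 -m handwheel '[-8,-15,0,0.15, -17,-31,0,0.32, -25,-47,0,0.49, -33,-62,0,0.66, -41,-77,0,0.83, -49,-91,0,1, -49,-91,0,1.17, -49,-91,0,1.32, -49,-91,0,1.377, -49,-91,0,1.377]'
python3 - <<'E'
from k import *
o=r.get_obs();q=o["tcp_rot"]; y0=2*np.arctan2(q[1],q[0]);w,y=tcp(168,.032);print(o["tcp_pos"],y0,np.round((w-o["tcp_pos"][:2])*1000,1),y-y0)
im=read_camera("wrist"); cv2.imwrite("pics/wrist10.png",im)
im=read_camera("scene"); cv2.imwrite("pics/scene10.png",im[120:360,160:560])
E
```

```text
time: 18.42
tcp_pos: [0.3816, -0.4062, 0.1621]
tcp_rot: [0.886, 0.464, 0.0, 0.0]
contact_force: [0.3, 0.8, 1.0]
finger_gap: 0.003
[ 0.38162676 -0.40617651  0.16212339] 0.9648691433520259 [-0.1  0.1] 0.001487673203551032
```

View pics/wrist10.png

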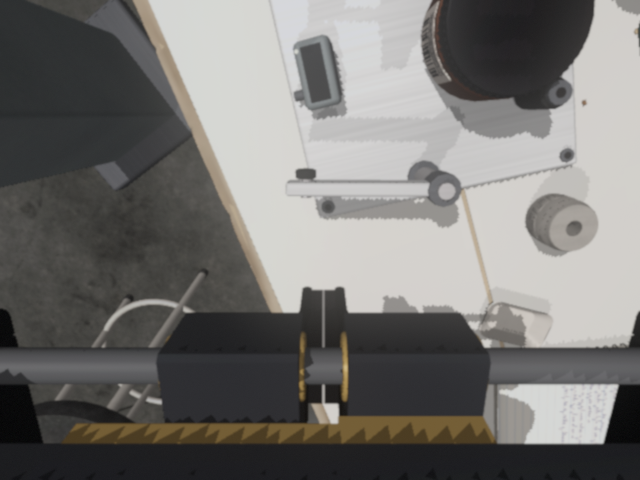

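View pics/scene10.png

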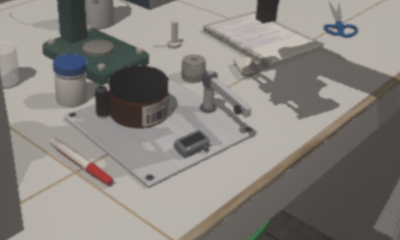

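Run:
```python
from k import *
im=cv2.imread("pics/wrist10.png")
for C2,col in [((.5616,-.3635),0)]:
  for de in [-8,-4,0,4,8]:
    out=[]
    for s in (-32.2,32.2):
      for z in (.013,.049):
        a=yaw+np.radians(180+s+de);p=np.r_[np.array(C2)+.048*np.array([np.cos(a),np.sin(a)]),z];out.append(proj("wrist",p).round(0))
    print(de,*out)
z=im[0:130,400:600];z=np.clip(cv2.resize(z,None,fx=4,fy=4,interpolation=2).astype(float)*1.5,0,255).astype(np.uint8);cv2.imwrite("pics/w10z.png",z)
```

```text
-8 [430.   5.] [443.  -9.] [429.  78.] [442.  74.]
-4 [427.  10.] [441.  -3.] [432.  82.] [445.  78.]
0 [425.  14.] [438.   2.] [434.  85.] [448.  82.]
4 [424.  19.] [437.   7.] [437.  88.] [451.  85.]
8 [422.  24.] [435.  13.] [440.  91.] [454.  89.]
```

View pics/w10z.png

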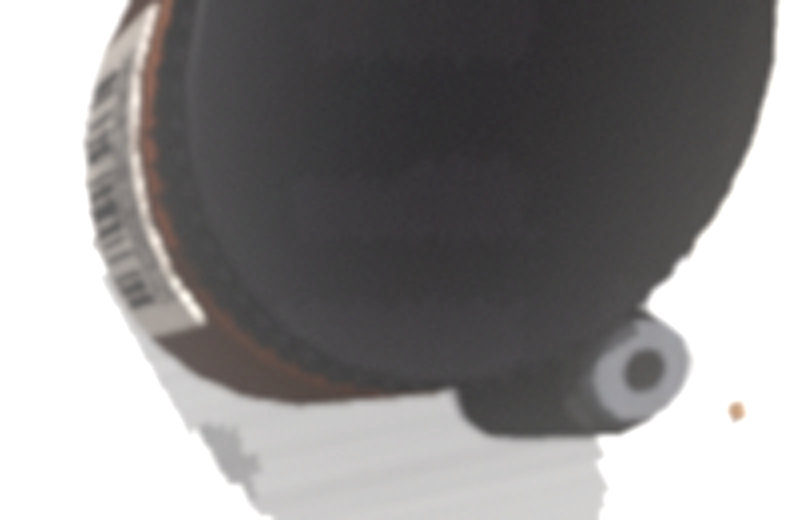

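The label corners in this view match a deviation of about 0–1°, and the arm is parallel to the fingers. I'll descend and push it shut.

```bash
python3 -m handwheel '[0,0,-40,0, 0,0,-80,0, 0,0,-110,0, 0,0,-117,0, 0,0,-117,0, 3,4.3,-117,0, 6,8.7,-117,0, 9,13,-117,0, 10,14.4,-117,0]'
python3 -m handwheel '[1.9,4,0,-0.052, 4.2,8,0,-0.105, 6.6,11.8,0,-0.157, 9.3,15.5,0,-0.209, 12.1,19,0,-0.262, 15.1,22.4,0,-0.314, 18.3,25.6,0,-0.367, 21.6,28.7,0,-0.419]'
```

```text
time: 19.65
tcp_pos: [0.3922, -0.3912, 0.0455]
tcp_rot: [0.885, 0.465, 0.0, 0.0]
contact_force: [-0.3, -0.9, 1.1]
finger_gap: 0.006
time: 20.65
tcp_pos: [0.4134, -0.3628, 0.0452]
tcp_rot: [0.963, 0.269, 0.0, 0.0]
contact_force: [-0.1, -0.0, -0.6]
finger_gap: 0.004
```

Run:
```python
from k import *
im=read_camera("wrist"); cv2.imwrite("pics/wrist11.png",im)
```

```text
(no output)
```

View pics/wrist11.png

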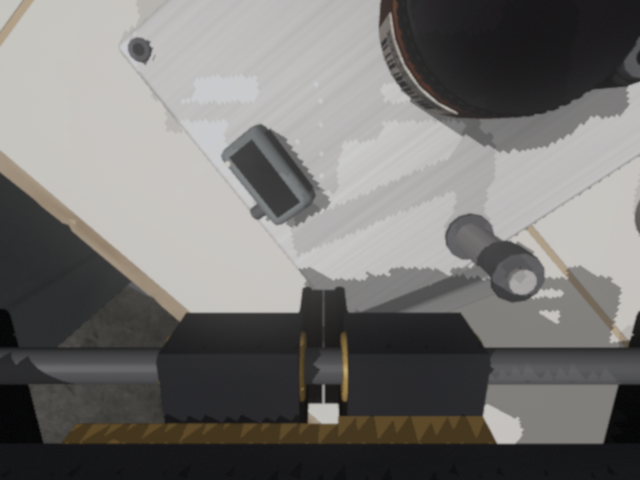

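Run:
```python
from k import *
im=read_camera("scene"); cv2.imwrite("pics/scene11.png",cv2.resize(im[150:300,240:480],None,fx=3.3,fy=3.3,interpolation=2))
```

```text
(no output)
```

View pics/scene11.png

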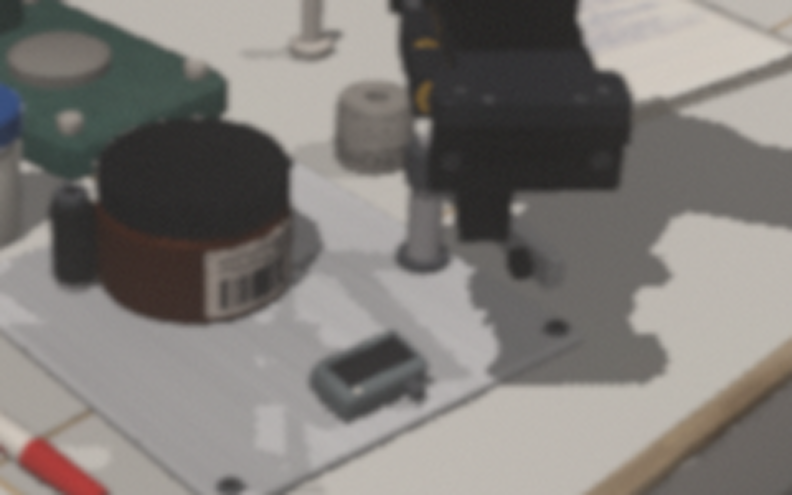

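Run:
```python
from k import *
for al in [168,160,150,144,140]:
    a=np.radians(al);u=np.array([np.cos(a),np.sin(a)]);n=np.array([np.sin(a),-np.cos(a)])
    for nm,q in [("tip",P+.112*u),("pad",P+.098*u+.0135*n)]:
        p=proj("scene",np.r_[C+R@q,.064]); print(al,nm,(p-[240,150])*3.3)
    p=proj("top",np.r_[C+R@(P+.112*u),.064]);print(p)
print("tcp",(proj("scene",r.get_obs()["tcp_pos"])-[240,150])*3.3)
im=read_camera("top");cv2.imwrite("pics/top11.png",cv2.resize(im[190:350,260:460],None,fx=4,fy=3.7,interpolation=2))
```

```text
168 tip [553.4141193  270.88078901]
168 pad [510.28999301 262.63411919]
[339.54040393 323.26275721]
160 tip [522.19639455 277.78090687]
160 pad [480.95089066 266.47649651]
[331.59767295 317.07081976]
150 tip [479.85640911 282.89732019]
150 pad [442.46155124 268.09357995]
[323.01826125 307.90538579]
144 tip [453.32284477 283.99108469]
144 pad [418.97906894 267.32996908]
[318.69034881 301.75937389]
140 tip [435.40068948 283.87960211]
140 pad [403.36832611 266.1027576 ]
[316.1760526  297.43572827]
tcp [473.1666999  286.54866667]
```

View pics/top11.png

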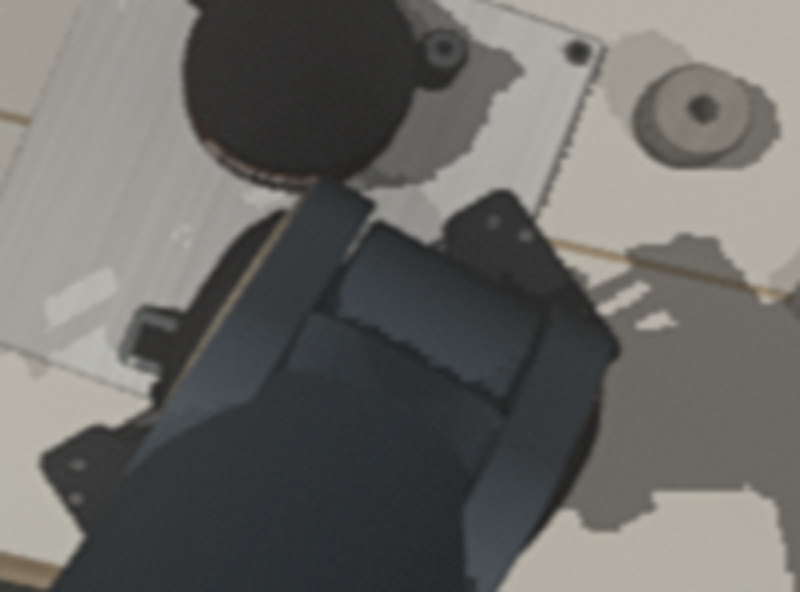

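Run:
```python
from k import *
im=read_camera("scene"); z=im[170:260,340:460]; z=np.clip(cv2.resize(z,None,fx=6.6,fy=6.6,interpolation=2).astype(float)*2.2,0,255).astype(np.uint8)
o=r.get_obs();t=o["tcp_pos"];print(t,o["contact_force"])
for h in (0,.02,.04,.07):
    p=(proj("scene",t+[0,0,h])-[340,170])*6.6; print(h,p.round())
cv2.imwrite("pics/scene12.png",z)
```

```text
[ 0.41322487 -0.36299775  0.04519995] [-0.43613872  0.2294941   0.04772489]
0 [289. 441.]
0.02 [296. 366.]
0.04 [302. 289.]
0.07 [312. 169.]
```

View pics/scene12.png

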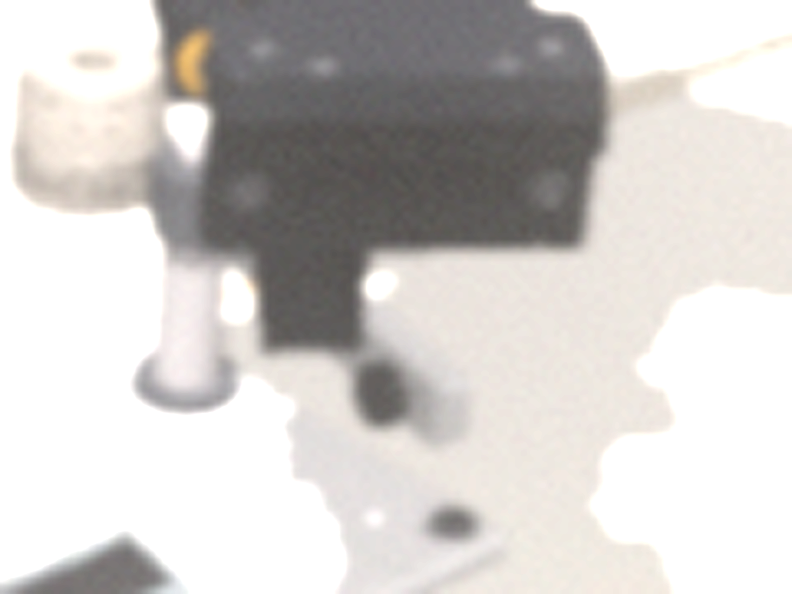

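Run:
```python
from k import *
print(proj("scene",np.array([.1936,-.6467,.1922])))
print("scene10", proj("scene",np.array([.3816,-.4062,.1621]))-[160,120])
print("scene2 zoom",(proj("scene",np.array([.5073,-.3401,.0222]))-[200,150])*3.3)
im=cv2.imread("pics/scene0.png")[0:120,540:640];cv2.imwrite("pics/s0g.png",np.clip(cv2.resize(im,None,fx=5,fy=5).astype(float)*2,0,255).astype(np.uint8))
im=cv2.imread("pics/scene10.png")[0:60,220:320];cv2.imwrite("pics/s10g.png",np.clip(cv2.resize(im,None,fx=6,fy=6).astype(float)*2,0,255).astype(np.uint8))
```

```text
[591.88819305 111.3666635 ]
scene10 [262.2876985  39.3659482]
scene2 zoom [400.34523261 296.33574922]
```

View pics/s0g.png

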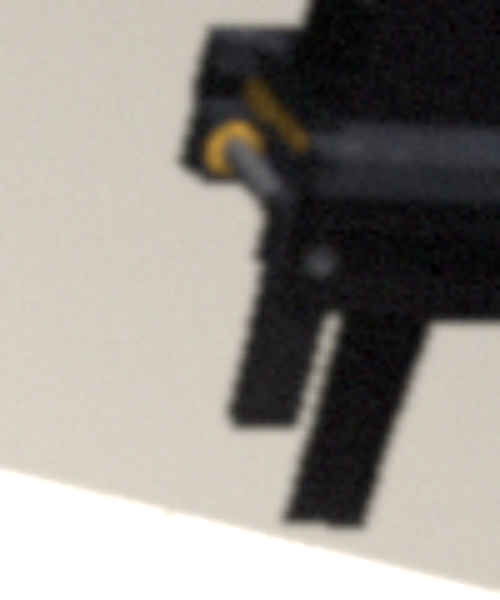

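View pics/s10g.png

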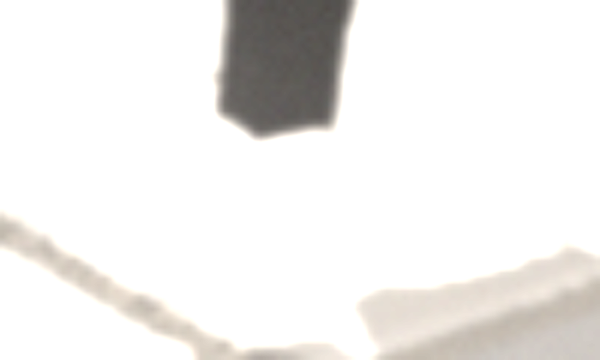

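The reported TCP (473,286) doesn't match the visible finger end (483,240) in the scene view. The real fingertips are about 25 mm above the TCP reading, so they passed over the arm. Checking that against the wrist view before going lower.

Run:
```python
from k import *
o=r.get_obs();t=o["tcp_pos"]
for h in (0,.02,.025,.03,.04): print(h,proj("wrist",t+[0,0,h]).round(1), ((proj("scene",t+[0,0,h])-[340,170])*6.6).round())
q=o["tcp_rot"]; y0=2*np.arctan2(q[1],q[0])
w,y=tcp(168,.032,.065);print("delta",np.round((w-t[:2])*1000,1),y-y0)
w0,yy=tcp(168,.0145,.065);print("approach",np.round((w0-w)*1000,1))
for al in range(168,87,-4):
    w,y=tcp(al,.0145,.065);print(al,np.round((w-w0)*1000,1),round(y-yy,3))
```

```text
0 [321.  282.1] [289. 441.]
0.02 [320.9 299. ] [296. 366.]
0.025 [320.8 303.8] [297. 347.]
0.03 [320.8 308.8] [299. 327.]
0.04 [320.7 319.7] [302. 289.]
delta [-15.2 -54.5] 0.41855560286861626
approach [ 9.9 14.4]
168 [0. 0.] 0.0
164 [1.9 4.2] -0.07
160 [4.1 8.3] -0.14
156 [ 6.5 12.3] -0.209
152 [ 9.3 16. ] -0.279
148 [12.3 19.6] -0.349
144 [15.5 22.9] -0.419
140 [19.  26.1] -0.489
136 [22.6 28.9] -0.559
132 [26.5 31.5] -0.628
128 [30.5 33.8] -0.698
124 [34.7 35.9] -0.768
120 [39.  37.6] -0.838
116 [43.4 39. ] -0.908
112 [47.9 40.1] -0.977
108 [52.5 40.9] -1.047
104 [57.1 41.4] -1.117
100 [61.8 41.6] -1.187
96 [66.4 41.4] -1.257
92 [71.1 40.9] -1.326
88 [75.6 40.1] -1.396
```

Both cameras agree: the real fingertips sit about 26 mm above the reported TCP. I'll redo the approach with TCP z around 0.016 (tips around 42 mm) and at a 65 mm arm radius, clear of the reader head.

```bash
python3 -m handwheel '[0,0,30,0, 0,0,60,0, -4,-14,60,0.1, -8,-28,60,0.2, -12,-42,60,0.3, -15.2,-54.5,60,0.419, -15.2,-54.5,60,0.419, -15.2,-54.5,20,0.419, -15.2,-54.5,-15,0.419, -15.2,-54.5,-29,0.419, -15.2,-54.5,-29,0.419]'
python3 - <<'E'
from k import *
im=read_camera("scene");cv2.imwrite("pics/scene13.png",np.clip(cv2.resize(im[150:300,240:480],None,fx=3.3,fy=3.3,interpolation=2).astype(float)*1.6,0,255).astype(np.uint8))
im=read_camera("wrist");cv2.imwrite("pics/wrist13.png",im)
E
```

```text
time: 22.22
tcp_pos: [0.398, -0.4168, 0.0157]
tcp_rot: [0.886, 0.464, -0.0, -0.001]
contact_force: [0.7, -0.2, 0.4]
finger_gap: 0.003
```

View pics/scene13.png

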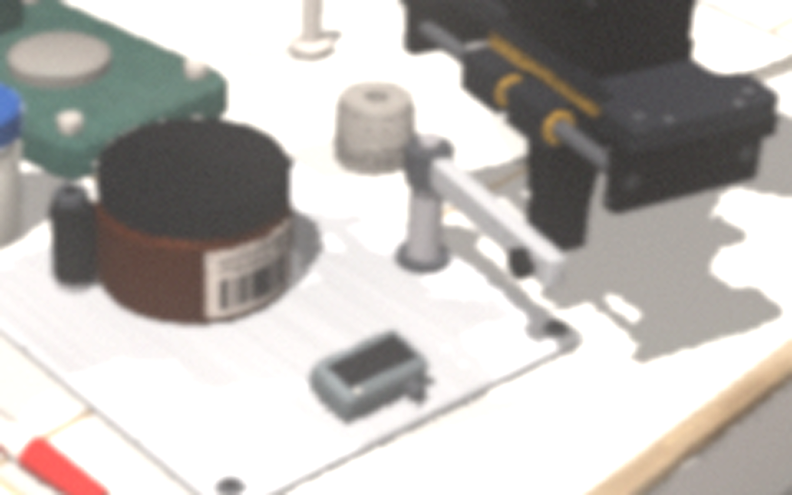

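View pics/wrist13.png

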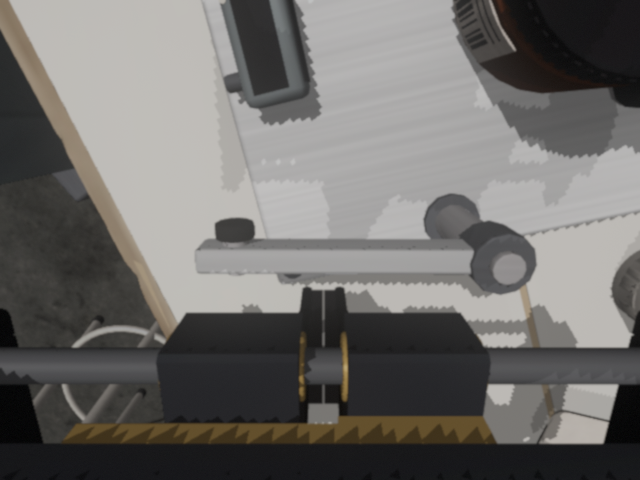

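Fingers are now behind the arm (at row 290, arm at rows 240–275) and parallel to it, with the tips below its top. Closing in and sweeping.

```bash
python3 -m handwheel '[3,4.3,0,0, 6,8.7,0,0, 9,13,0,0, 9.9,14.4,0,0, 9.9,14.4,0,0]'
python3 -m handwheel '[1.9,4.2,0,-0.07, 4.1,8.3,0,-0.14, 6.5,12.3,0,-0.209, 6.5,12.3,0,-0.209]'
python3 - <<'E'
from k import *
im=read_camera("wrist");cv2.imwrite("pics/wrist14.png",im)
E
```

```text
time: 22.95
tcp_pos: [0.4081, -0.4034, 0.0164]
tcp_rot: [0.886, 0.464, 0.0, 0.0]
contact_force: [-0.3, -0.6, 0.1]
finger_gap: 0.002
time: 23.45
tcp_pos: [0.4146, -0.3909, 0.0162]
tcp_rot: [0.929, 0.37, 0.0, 0.0]
contact_force: [-0.2, -0.6, 0.9]
finger_gap: 0.005
```

View pics/wrist14.png

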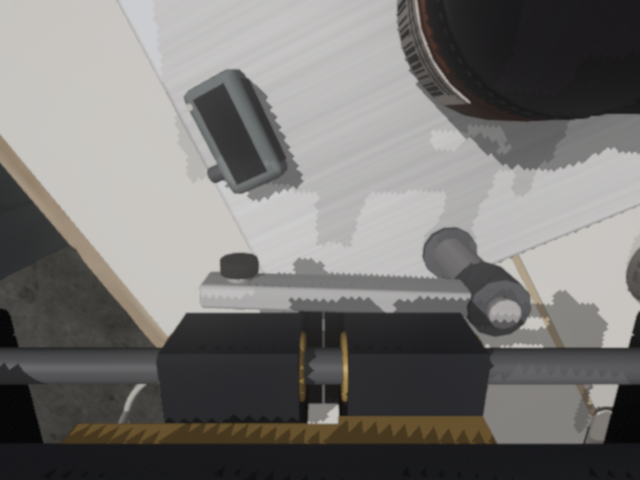

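```bash
python3 -m handwheel '[2.8,3.7,0,-0.07, 5.8,7.3,0,-0.14, 9,10.6,0,-0.21, 12.5,13.8,0,-0.28, 16.1,16.6,0,-0.35, 20,19.2,0,-0.419, 24,21.5,0,-0.489, 28.2,23.6,0,-0.559, 32.5,25.3,0,-0.629, 36.9,26.7,0,-0.699, 41.4,27.8,0,-0.768, 46,28.6,0,-0.838]'
python3 - <<'E'
from k import *
im=read_camera("wrist");cv2.imwrite("pics/wrist15.png",im)
E
```

```text
time: 25.0
tcp_pos: [0.4594, -0.362, 0.0158]
tcp_rot: [0.999, -0.041, -0.001, -0.0]
contact_force: [-1.9, -0.7, 1.7]
finger_gap: 0.003
```

View pics/wrist15.png

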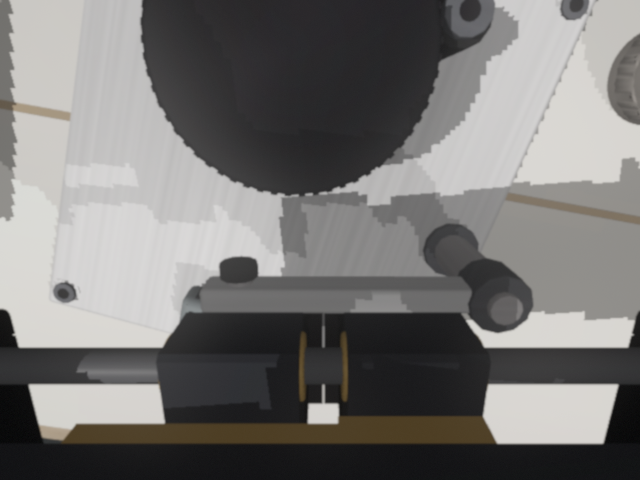

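```bash
python3 -m handwheel '[2.3,0.3,0,-0.035, 4.6,0.5,0,-0.07, 7,0.6,0,-0.105, 9.3,0.7,0,-0.14, 11.6,0.6,0,-0.175, 13.9,0.5,0,-0.21, 13.9,0.5,0,-0.21]'
python3 - <<'E'
from k import *
im=read_camera("wrist");cv2.imwrite("pics/wrist16.png",im)
im=read_camera("scene");cv2.imwrite("pics/scene16.png",np.clip(cv2.resize(im[150:300,240:480],None,fx=3.3,fy=3.3,interpolation=2).astype(float)*1.6,0,255).astype(np.uint8))
E
```

```text
time: 25.92
tcp_pos: [0.4748, -0.3614, 0.0161]
tcp_rot: [0.989, -0.145, 0.0, -0.0]
contact_force: [-2.1, 0.8, -0.1]
finger_gap: 0.003
```

View pics/wrist16.png

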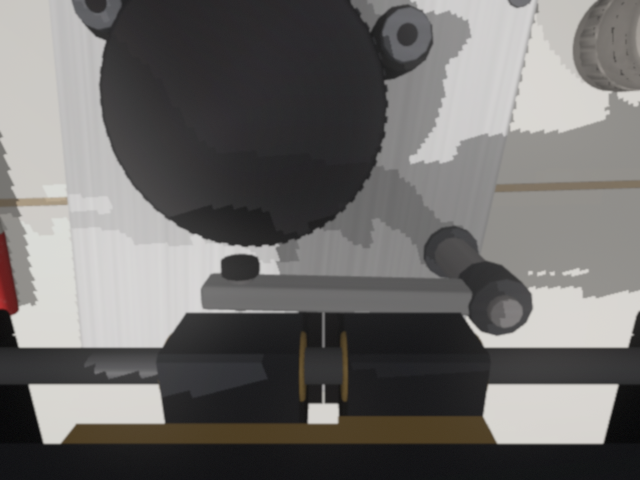

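View pics/scene16.png

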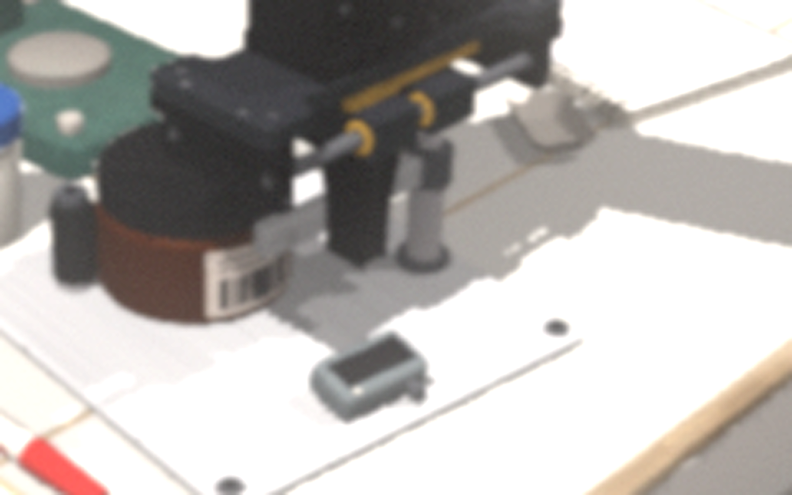

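```bash
python3 -m handwheel '[1.2,-0.1,0,-0.018, 2.3,-0.2,0,-0.035, 3.5,-0.4,0,-0.052, 3.5,-0.4,0,-0.052]'
python3 -m handwheel '[0.6,-0.1,0,-0.009, 1.2,-0.1,0,-0.018, 1.2,-0.1,0,-0.018]'
```

```text
time: 26.52
tcp_pos: [0.4783, -0.3619, 0.0163]
tcp_rot: [0.985, -0.171, 0.0, -0.0]
contact_force: [-1.2, 2.0, 0.8]
finger_gap: 0.004
time: 26.9
tcp_pos: [0.4793, -0.3621, 0.0162]
tcp_rot: [0.984, -0.18, 0.0, 0.0]
contact_force: [-0.8, 1.9, -0.5]
finger_gap: 0.002
```

Run:
```python
from k import *
im=read_camera("wrist");cv2.imwrite("pics/wrist17.png",cv2.resize(im[200:340,160:420],None,fx=3,fy=3,interpolation=2))
```

```text
(no output)
```

View pics/wrist17.png

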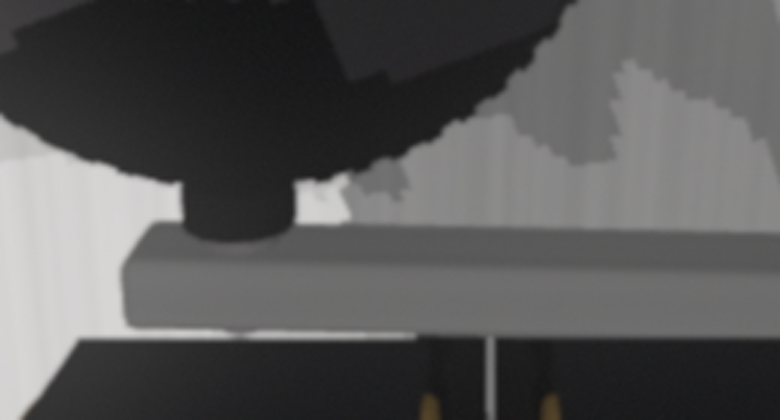

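```bash
python3 -m handwheel '[0.6,-0.1,0,-0.009, 1.2,-0.2,0,-0.018, 1.2,-0.2,0,-0.018]'
python3 -m handwheel '[0.6,-0.1,0,-0.009, 0.6,-0.1,0,-0.009]'
python3 -m handwheel '[0.6,-0.1,0,-0.009, 0.6,-0.1,0,-0.009]'
```

```text
time: 27.32
tcp_pos: [0.4797, -0.3622, 0.0161]
tcp_rot: [0.982, -0.189, -0.001, -0.0]
contact_force: [-3.3, 2.5, 2.6]
finger_gap: 0.006
time: 27.58
tcp_pos: [0.4798, -0.3621, 0.0161]
tcp_rot: [0.981, -0.193, -0.001, -0.0]
contact_force: [-4.8, 3.6, 2.9]
finger_gap: 0.004
time: 27.82
tcp_pos: [0.4798, -0.3621, 0.0161]
tcp_rot: [0.98, -0.197, -0.002, -0.0]
contact_force: [-6.0, 3.5, 4.3]
finger_gap: 0.002
```

Force is rising and the arm has stopped moving, so the pad is on the lid. Backing off.

```bash
python3 -m handwheel '[-2,0.8,0,0, -6,2.5,0,0, -13,5.4,0,0, -20,8.3,0,0, -20,8.3,0,0, -20,8.3,40,0, -20,8.3,80,0, -30,12,120,0, -50,20,140,0, -80,33,140,0, -80,33,140,0]'
python3 - <<'E'
from k import *
for n in ["scene","wrist","top"]:
    im=read_camera(n); cv2.imwrite(f"pics/{n}18.png",im)
    if n=="scene": cv2.imwrite("pics/scene18z.png",np.clip(cv2.resize(im[150:300,200:440],None,fx=3.3,fy=3.3,interpolation=2).astype(float)*1.5,0,255).astype(np.uint8))
    for q in ["jar_label"]:
      for d in pinpoint(q,n)[:1]: print(n,d,lab(n,d["position"]))
S=lambda w:np.round(R.T@(w[:2]-C)*1000,1)
for cam in ["wrist","top","scene"]:
  for n,z in [("keeper_pad",.064),("jar_mid",.04),("jar",.008),("pot_mid",.038),("die_mid",.019),("marker_mid",.008)]:
    for d in pinpoint(n,cam)[:1]: w=atz(cam,d["position"],z);print(cam,n,round(d["confidence"],2),w.round(4),S(w))
E
```

```text
time: 29.2
tcp_pos: [0.3998, -0.3292, 0.1566]
tcp_rot: [0.98, -0.198, 0.0, -0.0]
contact_force: [0.7, -0.3, -0.2]
finger_gap: 0.009
scene {'position': [316.8, 234.2], 'confidence': 0.67} (array([ 0.5177, -0.3441,  0.027 ]), np.float64(-1.2))
wrist {'position': [280.1, 69.6], 'confidence': 0.69} (array([ 0.5164, -0.3472,  0.0601]), np.float64(2.8))
top {'position': [325.6, 239.1], 'confidence': 0.88} (array([ 0.5167, -0.3467,  0.0164]), np.float64(2.1))
wrist keeper_pad 0.57 [ 0.5219 -0.343   0.064 ] [-44.6   3.6]
wrist marker_mid 0.66 [ 0.5673 -0.209   0.008 ] [-54.2 144.8]
top keeper_pad 0.72 [ 0.5184 -0.3492  0.064 ] [-45.3  -3.4]
top jar_mid 0.58 [ 0.5553 -0.3585  0.04  ] [-7.8  2.2]
top jar 0.91 [ 0.5585 -0.3622  0.008 ] [-3.3 -0. ]
top pot_mid 0.94 [ 0.6902 -0.3509  0.038 ] [113.8  61.1]
top die_mid 0.85 [ 0.5445 -0.529   0.019 ] [  47.9 -159.4]
top marker_mid 0.63 [ 0.5635 -0.2047  0.008 ] [-59.4 147.3]
scene keeper_pad 0.55 [ 0.5266 -0.3531  0.064 ] [-36.3  -3.9]
scene jar_mid 0.64 [ 0.5609 -0.3595  0.04  ] [-2.2  3.4]
scene jar 0.61 [ 0.5599 -0.3668  0.008 ] [-0.3 -3.7]
scene pot_mid 0.86 [ 0.6804 -0.3464  0.038 ] [103.1  61.5]
scene die_mid 0.69 [ 0.552  -0.5315  0.019 ] [  55.8 -158.7]
scene marker_mid 0.65 [ 0.5701 -0.2058  0.008 ] [-52.9 148.8]
```

View pics/scene18z.png

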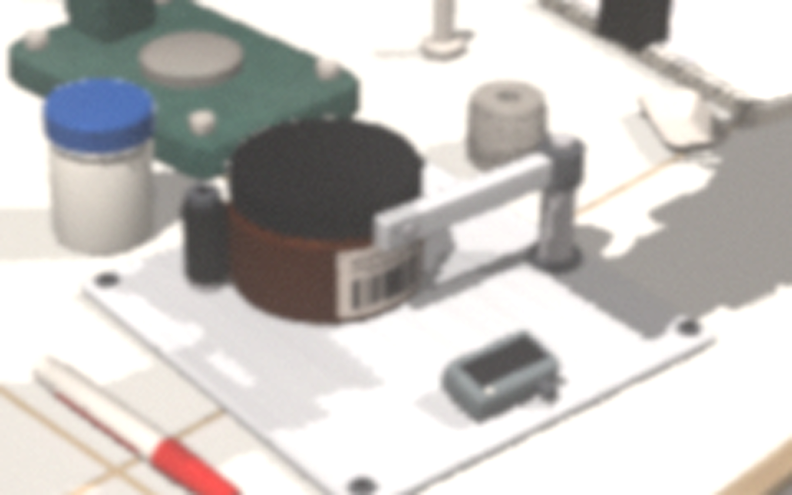

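View pics/wrist18.png

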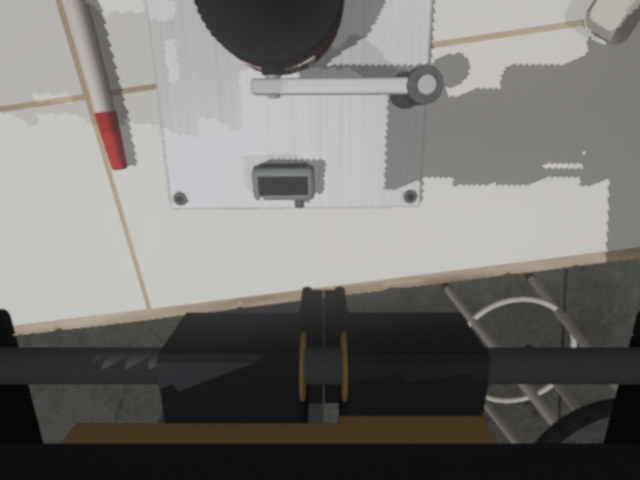

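Run:
```python
from h import *
print(r.finish_job())
```

```text
the job is handed in; nothing more can be done
None
```

I pushed the jar back against both rollers and rolled it about 60° with two fingertip strokes, pressing at about 9–11 N in all. I then swung the keeper arm shut until its pad met the lid, let go and handed the job in at about 30 s. No verdict was reported.

**Last checks**
- **Label:** its middle reads between −1° and +3° of straight ahead in the three cameras, within the 10° limit.
- **Keeper:** the arm lies along the stand's y axis. The finger force rose to about 7 N while the arm stopped moving, so the pad is on the lid. I did not measure the joint angle itself.
- **Jar:** it is upright, and the label edge did not shift in the picture when the keeper closed. The estimates of its position scatter by several mm: −0.3 to −8 mm in x and −4 to +3 mm in y. I therefore took its seating against the rollers from the contact forces and the pictures.
- **Bystanders:** pot, die and marker are within about 6 mm of where they were first measured, which is about the measurement noise.

**What disagreed:** the cameras showed the fingertips about 25 mm above the reported TCP. On my first try they passed over the keeper arm without touching it. I went lower and the second sweep closed it. It also means the jar strokes were made near the top of its straight side, higher than I had intended.

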